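# Change over the sanding wheels in the clamping block

## Task

Change the sanding wheels over: first swing the block's clamp lever right over, away from its locked side, to release the clamp, then lift out every worn wheel and put it in the blue scrap bin. Unhook each new wheel from the rack, turn it so that its flatted shank matches a free socket of the block and let it down until its drum sits flush on the block, without ever dropping it onto the bench. Only when all the new wheels are seated, swing the lever fully back to lock the clamp; leave the other things on the bench alone.

Things in the scene. Friction and masses are not known exactly. Their poses are not given: they have to be found in the camera images.
- block: Fixed aluminium clamping block, 180 (x) by 250 (y) by 50 mm high; origin at the centre of its underside. Its top has four flatted through-sockets and, at its +y end, the clamp lever. Its place and yaw vary. A wheel carried fast or jerked may tilt a little between the finger pads.
- block_hole0 (a point): Centre of the mouth of socket 0 in the block's top face, axes as the block's. Socket 15 by 23 mm, 50 mm deep; its long side runs along the block's y, so it takes a shank whose y axis (the tab's width) lies along the block's y. Neighbouring sockets are 90 mm apart.
- block_hole1 (a point): Centre of the mouth of socket 1 in the block's top face, axes as the block's. Socket 15 by 23 mm, 50 mm deep; its long side runs along the block's x, so it takes a shank whose y axis (the tab's width) lies along the block's x. Neighbouring sockets are 90 mm apart.
- block_hole2 (a point): Centre of the mouth of socket 2 in the block's top face, axes as the block's. Socket 15 by 23 mm, 50 mm deep; its long side runs along the block's x, so it takes a shank whose y axis (the tab's width) lies along the block's x. Neighbouring sockets are 90 mm apart.
- block_hole3 (a point): Centre of the mouth of socket 3 in the block's top face, axes as the block's. Socket 15 by 23 mm, 50 mm deep; its long side runs along the block's y, so it takes a shank whose y axis (the tab's width) lies along the block's y. Neighbouring sockets are 90 mm apart.
- clamp (a joint): Angle of the clamp lever, 0 to 1 rad. Near 0 it leans to the block's -x side (clamp locked); at 1 it leans to the block's +x side (clamp released). It stays where it is left and needs about 1 N at its ball.
- clamp_tip (a point): Centre of the 26 mm black ball on the clamp lever's end. The lever is 80 mm long; its pivot runs along the block's y, 72 mm above the bench, at x = 0, y = 85 mm in the block's frame; the ball swings 0.5 rad either side of upright.
- rack: Fixed wooden rack, 340 mm wide (y); origin below its centre. Its beam (x 19 to 41, top 168 mm up) carries four 8 mm hook rods at y = -127.5, -42.5, 42.5, 127.5 mm, axis 150 mm up, reaching to x = -70, then a tip turned up to 166 mm, ending at x = -84. New wheels hang by the eye at about x = -50: raise 20 mm (35 at most), then draw off to the rack's -x.
- new1: New sanding wheel, hung by its eye on a rack hook, yaw as the rack's. Origin: on its axis at the drum's underside (shoulder), z up. Below: flatted shank 12 (x) by 20 (y), 45 mm long, last 4 mm 8 by 16. Drum 40 high, 40 mm across. Above: flat carry tab 18 thick (x), 36 wide (y), 38 to 92 mm up, with an eye 20 wide, 40 to 84 mm up. Grip across the 36 mm, 74 mm up. Half-turn symmetric; 180 g +-30 %.
- new2: New sanding wheel, hung by its eye on a rack hook, yaw as the rack's. Origin: on its axis at the drum's underside (shoulder), z up. Below: flatted shank 12 (x) by 20 (y), 45 mm long, last 4 mm 8 by 16. Drum 40 high, 40 mm across. Above: flat carry tab 18 thick (x), 36 wide (y), 38 to 92 mm up, with an eye 20 wide, 40 to 84 mm up. Grip across the 36 mm, 74 mm up. Half-turn symmetric; 180 g +-30 %.
- new3: New sanding wheel, hung by its eye on a rack hook, yaw as the rack's. Origin: on its axis at the drum's underside (shoulder), z up. Below: flatted shank 12 (x) by 20 (y), 45 mm long, last 4 mm 8 by 16. Drum 40 high, 40 mm across. Above: flat carry tab 18 thick (x), 36 wide (y), 38 to 92 mm up, with an eye 20 wide, 40 to 84 mm up. Grip across the 36 mm, 74 mm up. Half-turn symmetric; 180 g +-30 %.
- new4: New sanding wheel, hung by its eye on a rack hook, yaw as the rack's. Origin: on its axis at the drum's underside (shoulder), z up. Below: flatted shank 12 (x) by 20 (y), 45 mm long, last 4 mm 8 by 16. Drum 40 high, 40 mm across. Above: flat carry tab 18 thick (x), 36 wide (y), 38 to 92 mm up, with an eye 20 wide, 40 to 84 mm up. Grip across the 36 mm, 74 mm up. Half-turn symmetric; 180 g +-30 %.
- worn1: Worn (thin) sanding wheel, seated in socket 0 at the start. Origin: on its axis at the drum's underside (shoulder), z up. Below: flatted shank 12 (x) by 20 (y), 45 mm long, last 4 mm 8 by 16. Drum 40 high, 28 mm across. Above: flat carry tab 18 thick (x), 36 wide (y), 38 to 92 mm up, with an eye 20 wide, 40 to 84 mm up. Grip across the 36 mm, 74 mm up. Half-turn symmetric; 180 g +-30 %.
- worn2: Worn (thin) sanding wheel, seated in socket 1 at the start. Origin: on its axis at the drum's underside (shoulder), z up. Below: flatted shank 12 (x) by 20 (y), 45 mm long, last 4 mm 8 by 16. Drum 40 high, 28 mm across. Above: flat carry tab 18 thick (x), 36 wide (y), 38 to 92 mm up, with an eye 20 wide, 40 to 84 mm up. Grip across the 36 mm, 74 mm up. Half-turn symmetric; 180 g +-30 %.
- worn3: Worn (thin) sanding wheel, seated in socket 2 at the start. Origin: on its axis at the drum's underside (shoulder), z up. Below: flatted shank 12 (x) by 20 (y), 45 mm long, last 4 mm 8 by 16. Drum 40 high, 28 mm across. Above: flat carry tab 18 thick (x), 36 wide (y), 38 to 92 mm up, with an eye 20 wide, 40 to 84 mm up. Grip across the 36 mm, 74 mm up. Half-turn symmetric; 180 g +-30 %.
- worn4: Worn (thin) sanding wheel, seated in socket 3 at the start. Origin: on its axis at the drum's underside (shoulder), z up. Below: flatted shank 12 (x) by 20 (y), 45 mm long, last 4 mm 8 by 16. Drum 40 high, 28 mm across. Above: flat carry tab 18 thick (x), 36 wide (y), 38 to 92 mm up, with an eye 20 wide, 40 to 84 mm up. Grip across the 36 mm, 74 mm up. Half-turn symmetric; 180 g +-30 %.
- bin: Loose blue plastic scrap bin, open on top, 200 (x) by 130 (y) by 80 mm high, walls and floor about 4 mm, 500 g; origin at the centre of its underside. It may get knocked aside. A worn wheel let down upright in it and released stays standing or leans against the walls.
- tin: Bystander: white round tin, 64 mm across, 30 mm high; origin below its centre.
- stapler: Bystander: black stapler, 140 mm long (x), 65 mm high; origin below its centre.
- jar: Bystander: glass jar, 60 mm across, 70 mm high; origin below its centre.
- screwdriver: Bystander: screwdriver, 170 mm long (x), lying on the bench.
- oil: Bystander: grey plastic bottle, 54 mm across, 150 mm high; origin below its centre.
Things that resemble listed ones, but are neither listed nor needed, are in the scene too. What is shaped like the new4 but purple or yellow is not meant.

How it is judged:
By the outcome, as a careful person would: the job done as asked, in the order asked, and still so for the second after the job is handed in, with the robot touching nothing.
Of new1, new2, new3, new4 only 3 to 4 are there at a start; the rules pass over those that are not, and their reading is None.
Of worn1, worn2, worn3, worn4 only 2 to 3 are there at a start; the rules pass over those that are not, and their reading is None.
At some moment in a run one of bin may be knocked a few centimetres aside while the robot is not near it.
It also fails if it takes over 210 s, if anything falls off the work surface, if the arm or the gripper's body presses on something with over 40 N, if the wrist force passes 120 N, or if a joint passes its speed limit or range.

## Robot

A 6-joint arm with a two-finger parallel gripper is mounted at the origin on the work surface. World frame = base frame: x ahead of the robot, y to its left, z up, the work surface at z = 0. Lengths are in m, angles in degrees, forces in N, time in s.
With the tool pointing down it reaches from about 0.4 to 0.825 m from the base axis. Payload 7 kg.
Tool frame: the origin (TCP) lies at the very end of the fingers, on their centre line; the grasp point (between the pads) lies 19 mm behind it (r.grip_depth is the distance from the TCP to the grasp point, in m); z points along the fingers, y is the line along which they close (so a half turn about z gives the same grasp; the last joint's range is limited). The gripper opens to 88 mm and grips with 3 to 60 N. Pads are 19 mm wide; open, the fingers measure 130 mm over their backs; the gripper's body (78 mm by 193 mm) begins 47 mm behind the grasp point.
Start: joints at [85.491, 20.546, 0.682, 0, -70.136, -16.507], TCP at [0.242, 0.63, 0.189] pointing down, gripper open.
Joint ranges: [-176.03, 176.03], [-82.01, 121.73], [-58.28, 71.71], [-173.87, 95.51], [-174.79, -0.11], [-173.66, 173.66]. Speed limits (degrees/s): [136.94, 136.94, 172.46, 180, 180, 180].

## Interface

Orientations are given as [roll, pitch, yaw] about the fixed x, y, z axes, in that order (R = Rz(yaw) Ry(pitch) Rx(roll)).
In Python, from plant import r gives the robot as it stands.
- The arm moves only by the tool play_rows, never from a script. Its argument "rows" is a list that holds one entry, the list of rows, each a list of 5 numbers: the closure, from 0 (fully open) to 1 (shut), then the shift along the tool's x, y, z each as a share of 0.5 m, from -1 to 1, then the turn about the tool's z as a share of 1.5 rad, from -1 to 1. A call has exactly 8 rows; each row is the pose to reach, as a shift and turn from the pose commanded when the call began, along the tool's axes at that moment; what a row does not reach only later rows make up. A row lasts 1/12 s, in which the tool goes at most 41.7 mm and 7.16 degrees, less where a joint would pass 70% of its speed; a pose out of reach is approached as far as the arm can. A call with a number of a shift or a turn outside -1 to 1 is refused whole. A call with a gripper value outside its range is refused whole. The fingers move at their own pace and stop on an object; "squeeze" is the grip in N (left out, the last holds). Time passes only in rows, so rows that repeat a pose let the fingers close, or fill a call up. It gives the time, the measured TCP pose, the force, the opening and the grip force at its end, in the units of the state.
- r.get_state(): the state, without advancing time (a new reading comes with each control period).
- r.capture(name): name is "scene" or "side" or "wrist"; returns the picture (420x560x3 uint8, red, green, blue); there is no depth.
- r.camera_info(name): a dict with "fovy" (degrees; the focal length in pixels is half the picture's height over the tangent of half this angle, whatever the lens; pixels are square), "cx", "cy" (the principal point, pixels), "pose" (4x4, takes a point from camera to world coordinates). Camera axes: x right, y down, z forward; pixel columns grow to the right and rows downward; lengths in m; the calibration is good to about 2 mm. A picture is of the moment at which its call begins: read the wrist's pose just before it. camera_info takes no time and is no camera call; for the wrist camera it gives the pose at the moment of the call.
- r.close_job(): hands the job in; it is judged then, once.
The state is a dict: "time_s": time; "joints": joint angles; "qd": joint speeds; "joint_torque": joint torques, N m; "tcp_pos": TCP position; "eef_rot": TCP orientation; "contact_force": force on the tool from outside, world axes, zero at the start; "moment": the same for the moment, N m; "gripper_width": finger opening in m; "gripper_force": force on a finger pad.
Only numpy, scipy, OpenCV 4.12 (cv2) and the standard library are available. Lean on these libraries where they do the work, as an engineer would, in place of code of your own. Each camera call takes 0.05 s, during which the arm holds its last target. There are 200 camera calls.

## Working session

There is one attempt and no reset: what is moved stays moved. The work goes in short steps, Python scripts to look and compute and a tool call to move; the robot and the scene stay as the last step left them, time stands still between calls to the robot, and variables do not carry over. Pictures are saved under pics/ and viewed, at most 14 in all, crops included, and the job is handed in when it is done.

Besides the shell and the picture viewer there is one more tool, called after ">>>" as name([rows], argument=value, ...), one row to a line, values as JSON. play_rows: Moves the arm, as the interface text tells. Its arguments: {"type":"object","properties":{"rows":{"type":"array","items":{"type":"array","items":{"type":"array","items":{"type":"number"}}}},"squeeze":{"type":"number"}},"required":["rows"]}

```bash
mkdir -p pics; ls; python3 - <<'E'
from plant import r
import cv2,numpy as np
np.set_printoptions(precision=4,suppress=True)
for n in ("scene","side"):
    cv2.imwrite(f"pics/{n}0.png",r.capture(n)[:,:,::-1]); i=r.camera_info(n); print(n,i["fovy"],i["cx"],i["cy"]);print(np.array(i["pose"]))
print(r.get_state())
E
```

```text
pics
scene 48.67422129508914 284.2167307798483 209.91854330670046
[[ 0.8729  0.343  -0.3471  0.894 ]
 [ 0.4876 -0.5835  0.6495 -0.6604]
 [ 0.0202 -0.7361 -0.6766  0.8212]
 [ 0.      0.      0.      1.    ]]
side 53.148261556170276 272.45160925786377 207.10929529516864
[[ 0.9538 -0.2398  0.1811  0.3302]
 [-0.3002 -0.7348  0.6082 -0.6166]
 [-0.0128 -0.6345 -0.7728  0.898 ]
 [ 0.      0.      0.      1.    ]]
{'time_s': 0.1, 'joints': array([ 85.4914,  20.5879,   0.6402,  -0.0164, -70.133 , -16.5067]), 'qd': array([ 0.0664, -0.0292,  0.206 ,  0.0297, -0.0418,  0.0208]), 'joint_torque': array([ -0.0025, -58.4166,  29.3751,   7.0155,   0.0101,  -0.0001]), 'tcp_pos': array([0.2419, 0.6297, 0.1886]), 'eef_rot': array([179.9182,  -0.0081, -21.0209]), 'contact_force': array([ 0.5819, -0.8452, -0.569 ]), 'moment': array([-0.0654,  0.0167, -0.0253]), 'gripper_force': 0.0, 'gripper_width': 0.08785323135366538}
```

View pics/scene0.png

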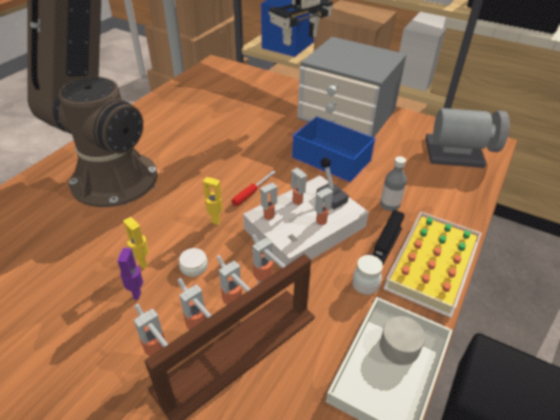

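View pics/side0.png

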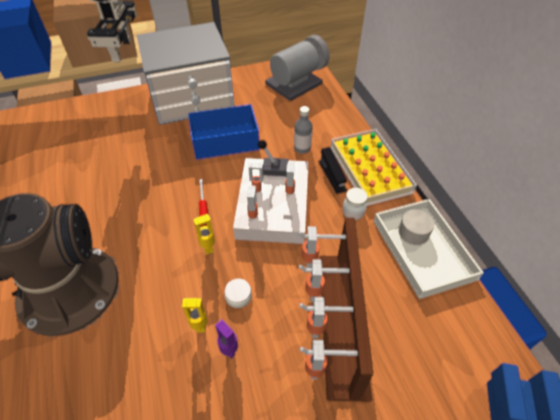

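The block is at about (305,215) in the scene view, with three worn wheels and a free socket near (290,237). The rack carries 4 new wheels, the bin is at (333,147), and the lever ball is at (326,162). I'll enlarge both views to measure them.

```bash
cat > h.py <<'E'
from plant import r
import cv2,numpy as np
np.set_printoptions(precision=4,suppress=True)
def cam(n,info=None):
    i=info or r.camera_info(n); f=210/np.tan(np.radians(i["fovy"]/2)); return f,i["cx"],i["cy"],np.array(i["pose"])
def ray(c,p):
    f,cx,cy,P=c; d=P[:3,:3]@np.array([(p[0]-cx)/f,(p[1]-cy)/f,1]); return P[:3,3],d
def onz(c,p,z):
    o,d=ray(c,p); return o+d*(z-o[2])/d[2]
def tri(c1,p1,c2,p2):
    A=[];b=[]
    for c,p in((c1,p1),(c2,p2)):
        o,d=ray(c,p); d/=np.linalg.norm(d); M=np.eye(3)-np.outer(d,d); A.append(M); b.append(M@o)
    x,res,*_=np.linalg.lstsq(np.vstack(A),np.hstack(b),rcond=None); return x,np.sqrt(res)
def proj(c,X):
    f,cx,cy,P=c; q=P[:3,:3].T@(np.array(X)-P[:3,3]); return np.array([cx+f*q[0]/q[2],cy+f*q[1]/q[2]])
E
python3 - <<'E'
import cv2,numpy as np
a=cv2.imread("pics/scene0.png");b=cv2.imread("pics/side0.png")
c=cv2.resize(a[120:270,230:400],None,fx=4.5,fy=4.0,interpolation=cv2.INTER_CUBIC)
a1=cv2.resize(a[115:265,230:380],(600,600),interpolation=cv2.INTER_CUBIC)
cv2.imwrite("pics/z1.png",a1)
b1=cv2.resize(b[100:250,180:380],(800,600),interpolation=cv2.INTER_CUBIC)
cv2.imwrite("pics/z2.png",b1)
E
```

```text
(no output)
```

View pics/z1.png

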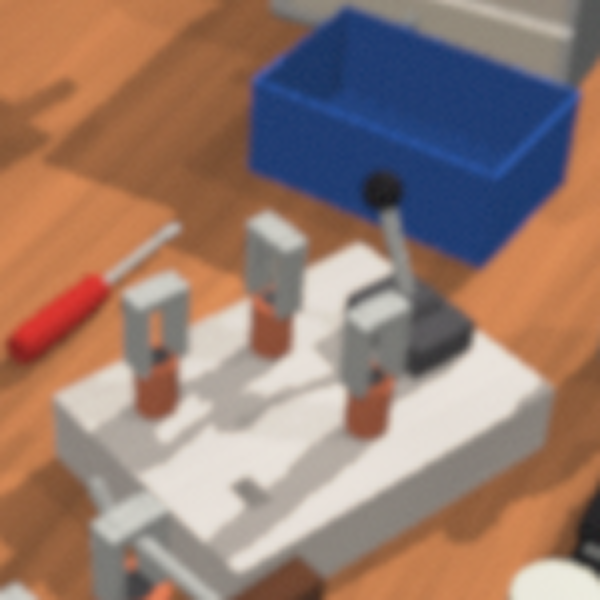

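View pics/z2.png

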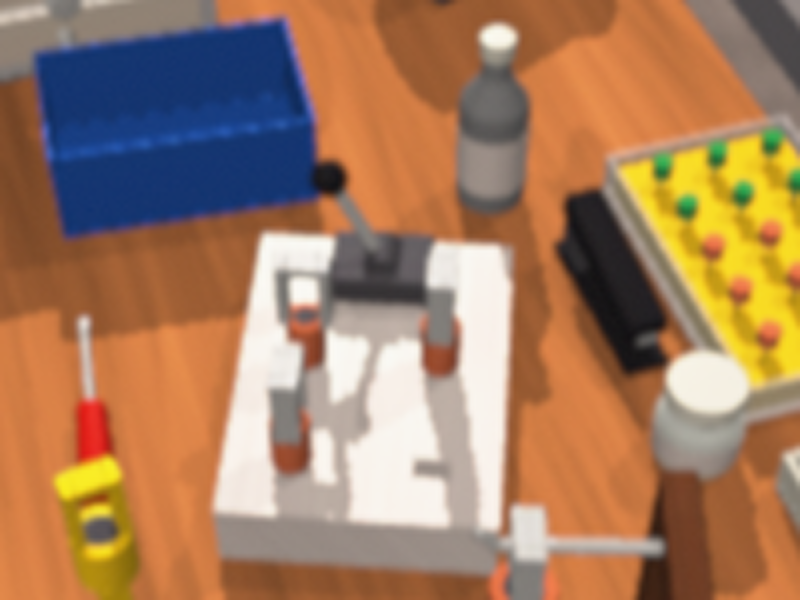

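```bash
python3 - <<'E'
from h import *
S=cam("scene");D=cam("side")
z1=lambda x,y:(230+x/4-.375,115+y/4-.375); z2=lambda x,y:(180+x/4-.375,100+y/4-.375)
for nm,a,b in (("FL",(55,400),(218,514)),("FR",(232,570),(500,528)),("BR",(550,385),(512,246)),("BL",(360,243),(262,234))):
    print(nm,tri(S,z1(*a),D,z2(*b)),onz(S,z1(*a),.05),onz(D,z2(*b),.05))
print("hole",tri(S,z1(249,491),D,z2(432,468)),onz(S,z1(249,491),.05),onz(D,z2(432,468),.05))
print("ball",tri(S,z1(382,189),D,z2(328,177)))
for nm,a,b in (("w0top",(157,290),(287,362)),("w2top",(276,230),(304,265)),("w3top",(377,312),(442,258))): print(nm,tri(S,z1(*a),D,z2(*b)))
for nm,a,b in (("binL",(252,88),(50,155)),("binN",(490,175),(315,117)),("binR",(578,97),(284,20)),("binB",(350,10),(37,55))): print(nm,tri(S,z1(*a),D,z2(*b)),onz(S,z1(*a),.08),onz(D,z2(*b),.08))
E
python3 - <<'E'
import cv2
a=cv2.imread("pics/scene0.png");b=cv2.imread("pics/side0.png")
import numpy as np
A=cv2.resize(a[225:405,130:330],None,fx=2,fy=2*1.0,interpolation=cv2.INTER_CUBIC);B=cv2.resize(b[215:395,280:380],None,fx=3.3,fy=3.3,interpolation=cv2.INTER_CUBIC)
A=cv2.resize(a[225:415,130:330],None,fx=3,fy=3,interpolation=cv2.INTER_CUBIC)[:594]
B=cv2.resize(b[218:398,290:355],None,fx=3,fy=3,interpolation=cv2.INTER_CUBIC)
C=np.zeros((600,800,3),np.uint8);C[:A.shape[0],:600]=A[:600];C[:B.shape[0],600:600+B.shape[1]]=B[:600]
cv2.imwrite("pics/z3.png",C)
E
```

```text
FL (array([0.4174, 0.0204, 0.0437]), array([0.0002])) [0.4212 0.0151 0.05  ] [0.4167 0.0155 0.05  ]
FR (array([ 0.5807, -0.0513,  0.0516]), array([0.0009])) [ 0.58   -0.0509  0.05  ] [ 0.5813 -0.0494  0.05  ]
BR (array([0.6759, 0.1819, 0.0494]), array([0.0009])) [0.6761 0.1804 0.05  ] [0.676  0.1822 0.05  ]
BL (array([0.51  , 0.2563, 0.0432]), array([0.0009])) [0.5134 0.2474 0.05  ] [0.5087 0.2503 0.05  ]
hole (array([0.5574, 0.0112, 0.0458]), array([0.0005])) [0.5592 0.0072 0.05  ] [0.5564 0.0086 0.05  ]
ball (array([0.5459, 0.1972, 0.1396]), array([0.0003]))
w0top (array([0.4753, 0.0465, 0.1383]), array([0.0016]))
w2top (array([0.5087, 0.1265, 0.1384]), array([0.0023]))
w3top (array([0.5923, 0.0975, 0.1382]), array([0.0056]))
binL (array([0.3763, 0.3514, 0.0715]), array([0.0061])) [0.3838 0.3329 0.08  ] [0.3766 0.348  0.08  ]
binN (array([0.5717, 0.3245, 0.081 ]), array([0.002])) [0.5715 0.3234 0.08  ] [0.5725 0.3278 0.08  ]
binR (array([0.5846, 0.4589, 0.0702]), array([0.0015])) [0.5888 0.4424 0.08  ] [0.582  0.4478 0.08  ]
binB (array([0.3892, 0.482 , 0.0679]), array([0.0001])) [0.3973 0.4636 0.08  ] [0.3884 0.4661 0.08  ]
```

View pics/z3.png

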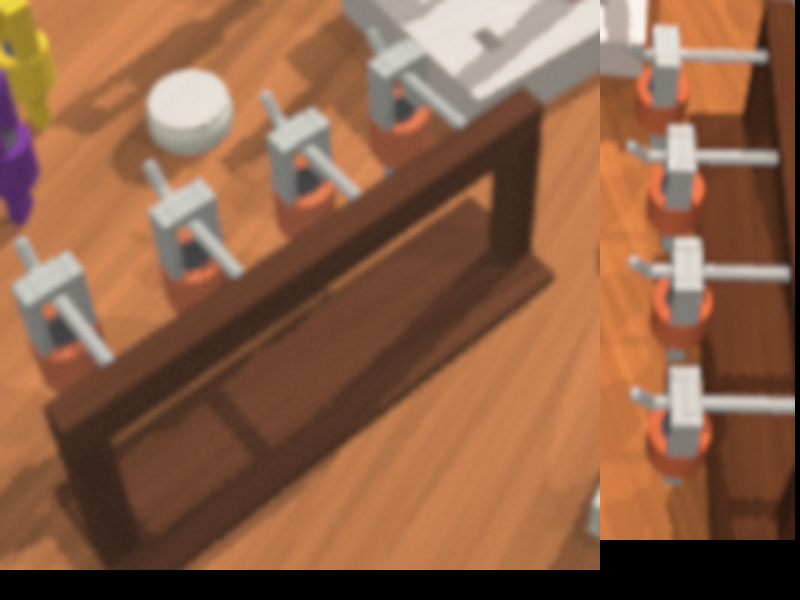

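The rack view shows four grey new wheels on hooks, with tab tops near (50,275), (183,205), (300,130) and (398,60) in the crop. The beam's top ends are at (50,410) and (540,100). Next I'll move above the block for wrist views.

```bash
cat >> h.py <<'E'
def st():
    s=r.get_state(); return s,s["tcp_pos"],s["eef_rot"]
def move(target,yaw,frm=None):
    """shares (x,y,z,turn) from the present (or given (pos,yaw)) pose to target"""
    s,p,e=st(); p,y0=(p,e[2]) if frm is None else frm
    a=np.radians(y0); d=np.array(target)-p
    t=(yaw-y0+180)%360-180
    return np.round(np.array([d@[np.cos(a),np.sin(a),0],d@[np.sin(a),-np.cos(a),0],-d[2],-np.radians(t)*.5/1.5])/.5,4)
E
python3 - <<'E'
from h import *
i=r.camera_info("wrist");P=np.array(i["pose"]);print(i["fovy"],i["cx"],i["cy"]);print(P)
S=cam("scene");D=cam("side")
A=lambda x,y:(130+x/3-.33,225+y/3-.33);B=lambda x,y:(290+(x-600)/3-.33,218+y/3-.33)
for a,b in(((48,273),(684,385)),((183,203),(686,252)),((300,130),(680,140)),((398,60),(665,42))):
    print(tri(S,A(*a),D,B(*b)))
print("beam",onz(S,A(50,410),.168),onz(S,A(540,105),.168))
t=np.array([.5465,.0995,.33]);
print(move(t-[.05,.0,0],-22), move([.49,.10,.40],-22))
E
```

```text
70.37545507240604 281.0136723310684 209.03671104500975
[[-0.3568 -0.8884 -0.2889  0.32  ]
 [-0.9342  0.3398  0.1088  0.5999]
 [ 0.0015  0.3086 -0.9512  0.3834]
 [ 0.      0.      0.      1.    ]]
(array([ 0.4828, -0.3699,  0.1613]), array([0.0033]))
(array([ 0.5159, -0.2902,  0.1582]), array([0.0055]))
(array([ 0.543 , -0.2094,  0.1567]), array([0.0042]))
(array([ 0.5636, -0.1267,  0.1543]), array([0.0035]))
beam [ 0.5439 -0.4378  0.168 ] [ 0.6667 -0.129   0.168 ]
[ 0.8556  0.8071 -0.2828  0.0114] [ 0.8431  0.8109 -0.4228  0.0114]
```

```bash
python3 - <<'E'
from h import *
print(move([.605,.08,.25],-21))
E
```

```text
[ 1.0721  0.7657 -0.1228 -0.0002]
```

>>> play_rows([
  [[1, 0.536, 0.383, -0.123, 0], [1, 0.536, 0.383, -0.123, 0], [1, 0.536, 0.383, -0.123, 0], [1, 0.536, 0.383, -0.123, 0], [1, 0.536, 0.383, -0.123, 0], [1, 0.536, 0.383, -0.123, 0], [1, 0.536, 0.383, -0.123, 0], [1, 0.536, 0.383, -0.123, 0]],
])

```text
time_s: 0.77
tcp_pos: [0.4231, 0.3547, 0.2509]
eef_rot: [180.0, 0.0, -21.0]
contact_force: [1.1, 1.1, 0.8]
gripper_width: 0.0399
gripper_force: 0.0
```

>>> play_rows([
  [[1, 0.536, 0.383, 0, 0], [1, 0.536, 0.383, 0, 0], [1, 0.536, 0.383, 0, 0], [1, 0.536, 0.383, 0, 0], [1, 0.536, 0.383, 0, 0], [1, 0.536, 0.383, 0, 0], [1, 0.536, 0.383, 0, 0], [1, 0.536, 0.383, 0, 0]],
])

```text
time_s: 1.43
tcp_pos: [0.6048, 0.0794, 0.2504]
eef_rot: [180.0, 0.0, -21.0]
contact_force: [1.2, 0.9, 0.5]
gripper_width: 0.0007
gripper_force: 0.0
```

```bash
python3 - <<'E'
from h import *
s,p,e=st();print(s["time_s"],p,e,s["joints"],s["contact_force"])
i=r.camera_info("wrist");im=r.capture("wrist")[:,:,::-1];cv2.imwrite("pics/w1.png",im);np.save("w1.npy",{"i":i,"p":p,"e":e},allow_pickle=True)
print(np.array(i["pose"]))
cv2.imwrite("pics/w1b.png",cv2.resize(im,(800,600),interpolation=cv2.INTER_CUBIC))
E
```

```text
1.4333 [0.6048 0.0794 0.2504] [179.9786   0.0223 -21.0337] [ 25.8073  12.6338  -2.4088  -0.0017 -74.9882  43.1595] [1.1727 0.8622 0.5225]
[[-0.357  -0.8883 -0.2889  0.6829]
 [-0.9341  0.3396  0.1101  0.0494]
 [ 0.0004  0.3092 -0.951   0.4451]
 [ 0.      0.      0.      1.    ]]
```

View pics/w1b.png

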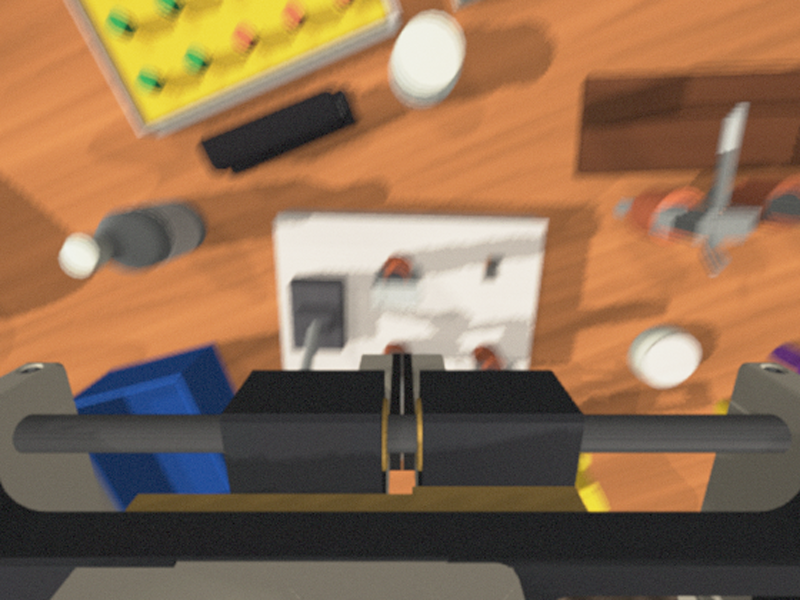

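The wrist view shows the block's +x edge between (278,213) and (548,218), and the free socket at (491,268). The gripper hides the rest, so I'll back off along -x.

>>> play_rows([
  [[1, -0.2, 0, 0, 0], [1, -0.2, 0, 0, 0], [1, -0.2, 0, 0, 0], [1, -0.2, 0, 0, 0], [1, -0.2, 0, 0, 0], [1, -0.2, 0, 0, 0], [1, -0.2, 0, 0, 0], [1, -0.2, 0, 0, 0]],
])

```text
time_s: 2.15
tcp_pos: [0.5113, 0.1175, 0.2502]
eef_rot: [180.0, 0.0, -21.1]
contact_force: [-0.1, -0.5, 1.0]
gripper_width: 0.0002
gripper_force: 0.0
```

```bash
python3 - <<'E'
from h import *
s,p,e=st();print(s["time_s"],p,e)
i=r.camera_info("wrist");im=r.capture("wrist")[:,:,::-1];cv2.imwrite("pics/w2.png",im);np.save("w2.npy",{"i":i,"p":p,"e":e},allow_pickle=True)
cv2.imwrite("pics/w2b.png",cv2.resize(im[:270,150:510],(800,600),interpolation=cv2.INTER_CUBIC))
E
```

```text
2.15 [0.5113 0.1175 0.2502] [179.9618   0.0271 -21.0501]
```

View pics/w2b.png

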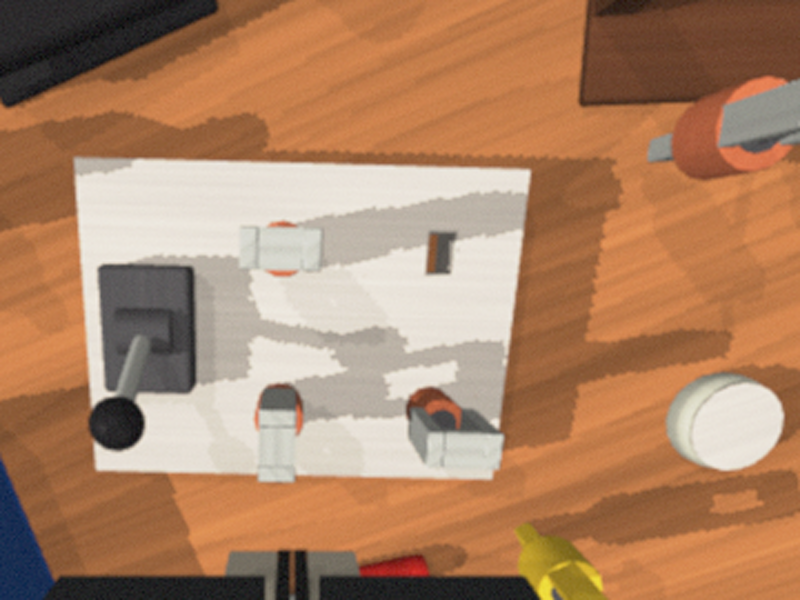

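```bash
python3 - <<'E'
from h import *
m=np.load("w2.npy",allow_pickle=True).item();c=cam("wrist",m["i"])
q=lambda x,y:(150+(x+.5)/2.2222-.5,(y+.5)/2.2222-.5)
C=np.array([onz(c,q(*a),.05)[:2] for a in ((75,157),(530,170),(492,480),(97,470))])
T=np.array([[90,125],[90,-125],[-90,-125],[-90,125]])/1000
print(C)
H=np.array([np.r_[a,1] for a in T])
mu=C.mean(0); M=(T.T@(C-mu)); yaw=np.arctan2(M[0,1]-M[1,0],M[0,0]+M[1,1]);R=np.array([[np.cos(yaw),-np.sin(yaw)],[np.sin(yaw),np.cos(yaw)]])
print(mu,np.degrees(yaw),"resid mm",1000*((C-mu)@R-T))
b=lambda P:(R.T@(np.array(P)[:2]-mu))
print("hole1",onz(c,q(441,253),.05),b(onz(c,q(441,253),.05)))
print("ball",b(onz(c,q(117,423),.142)))
for n,a in(("w3",(281,249)),("w2",(277,463)),("w0",(457,449))): X=onz(c,q(*a),.142);print(n,X,b(X))
m1=np.load("w1.npy",allow_pickle=True).item();c1=cam("wrist",m1["i"]);k=lambda x,y:(x*.7,y*.7)
for a in((278,213),(548,218),(491,268)): print(b(onz(c1,k(*a),.05)))
E
```

```text
[[ 0.6764  0.1803]
 [ 0.5815 -0.0497]
 [ 0.4148  0.0184]
 [ 0.5101  0.2486]]
[0.5457 0.0994] -22.389196708850214 resid mm [[ 0.0403 -0.4225]
 [-0.1257  0.8138]
 [-0.1561  0.2303]
 [ 0.2414 -0.6216]]
hole1 [0.5574 0.0086 0.05  ] [ 0.0454 -0.0795]
ball [-0.0348  0.0858]
w3 [0.5913 0.0915 0.142 ] [0.0452 0.0101]
w2 [0.5008 0.1287 0.142 ] [-0.0527  0.01  ]
w0 [0.4766 0.0459 0.142 ] [-0.0435 -0.0758]
[0.0971 0.1178]
[ 0.0989 -0.1301]
[ 0.0504 -0.082 ]
```

The fit is good: residuals are under 1 mm, and the sockets sit at block x ±45 and y -80 and +10. Now the lever.

```bash
cat >> h.py <<'E'
B0=np.array([.5457,.0994]);BY=-22.4
def blk(x,y,z):
    a=np.radians(BY); return np.array([B0[0]+x*np.cos(a)-y*np.sin(a),B0[1]+x*np.sin(a)+y*np.cos(a),z])
E
python3 - <<'E'
from h import *
print(move(blk(-.080,.085,.125),-22.4))
E
```

```text
[-0.0787 -0.1649  0.2503  0.0156]
```

>>> play_rows([
  [[1, -0.0787, -0.165, 0, 0.0156], [1, -0.0787, -0.165, 0, 0.0156], [1, -0.0787, -0.165, 0.07, 0.0156], [1, -0.0787, -0.165, 0.15, 0.0156], [1, -0.0787, -0.165, 0.21, 0.0156], [1, -0.0787, -0.165, 0.25, 0.0156], [1, -0.0787, -0.165, 0.25, 0.0156], [1, -0.0787, -0.165, 0.25, 0.0156]],
])

```text
time_s: 2.87
tcp_pos: [0.5036, 0.2082, 0.125]
eef_rot: [179.8, 0.0, -22.4]
contact_force: [0.8, -0.4, 0.0]
gripper_width: 0.0005
gripper_force: 0.0
```

>>> play_rows([
  [[1, 0.02, 0, 0, 0], [1, 0.04, 0, 0, 0], [1, 0.055, 0, 0, 0], [1, 0.07, 0, 0, 0], [1, 0.085, 0, 0, 0], [1, 0.1, 0, 0, 0], [1, 0.11, 0, 0, 0], [1, 0.12, 0, 0, 0]],
])

```text
time_s: 3.53
tcp_pos: [0.5597, 0.1855, 0.1256]
eef_rot: [180.0, 0.0, -22.4]
contact_force: [1.0, 0.1, -0.5]
gripper_width: 0.0001
gripper_force: 0.0
```

>>> play_rows([
  [[1, 0.015, 0, 0, 0], [1, 0.03, 0, 0, 0], [1, 0.045, 0, 0, 0], [1, 0.055, 0, 0, 0], [1, 0.063, 0, 0, 0], [1, 0.07, 0, 0, 0], [1, 0.074, 0, 0, 0], [1, 0.074, 0, 0, 0]],
])

```text
time_s: 4.2
tcp_pos: [0.5936, 0.1717, 0.1255]
eef_rot: [180.0, 0.0, -22.4]
contact_force: [-0.2, 0.3, -0.8]
gripper_width: 0.0006
gripper_force: 0.0
```

```bash
python3 - <<'E'
from h import *
s,p,e=st();print(s["time_s"],p,e,s["contact_force"])
a=np.radians(BY);R=np.array([[np.cos(a),-np.sin(a)],[np.sin(a),np.cos(a)]]);print(R.T@(p[:2]-B0))
im=r.capture("wrist");b=(im.max(2)<45).astype(np.uint8)
sc=r.capture("side")[:,:,::-1]; cv2.imwrite("pics/s2.png",cv2.resize(sc[100:250,180:380],(800,600)))
E
```

```text
4.2 [0.5936 0.1717 0.1255] [179.992    0.004  -22.3726] [-0.2162  0.3215 -0.7924]
[0.0167 0.0851]
```

View pics/s2.png

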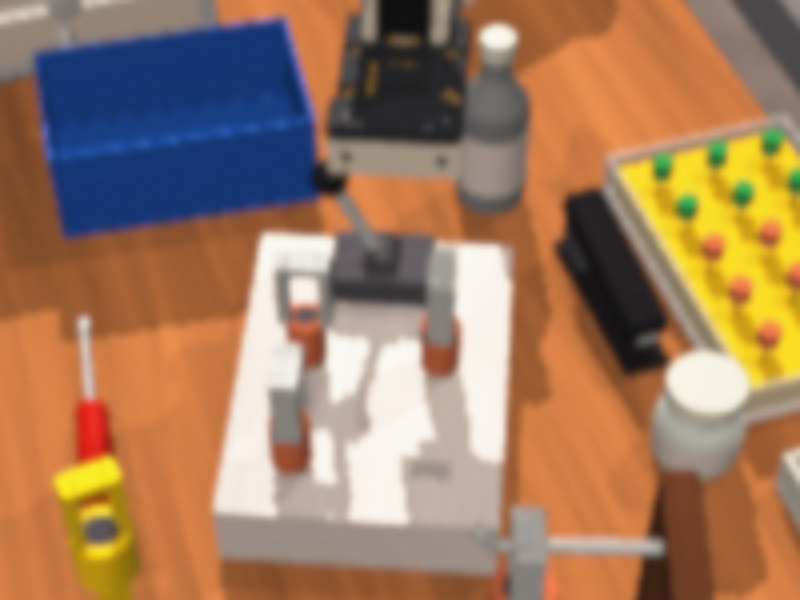

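```bash
python3 - <<'E'
from h import *
D=cam("side");s,p,e=st()
print(proj(D,p),proj(D,p+[0,0,.066]),proj(D,[.2419,.6297,.1886]),proj(D,[.2419,.6297,.25]))
im=r.capture("side")[:,:,::-1];cv2.imwrite("pics/s3.png",im[:300]);r.capture("wrist")
i=r.capture("wrist")[:,:,::-1];cv2.imwrite("pics/w3.png",np.vstack([im[:270],i]) [:600])
E
```

```text
[281.4344 150.2143] [281.5315 131.1274] [126.2704  62.4738] [120.4241  43.7919]
```

View pics/w3.png

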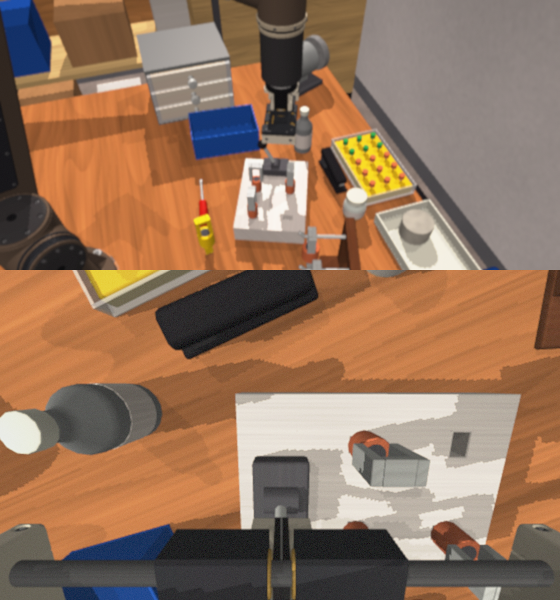

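```bash
python3 - <<'E'
from h import *
W=cam("wrist");D=cam("side");S=cam("scene");s,p,e=st()
for dz in(0,.02,.04,.066): print(dz,proj(W,p+[0,0,dz]),proj(D,p+[0,0,dz]),proj(S,p+[0,0,dz]))
print(proj(W,blk(-.038,.085,.142)),proj(W,blk(.038,.085,.142)), s["contact_force"])
sc=r.capture("scene")[:,:,::-1];sd=r.capture("side")[:,:,::-1];w=r.capture("wrist")[:,:,::-1]
k=lambda a:cv2.resize(a,(400,300),interpolation=cv2.INTER_CUBIC)
cv2.imwrite("pics/c4.png",np.vstack([np.hstack([k(sc[80:200,250:410]),k(sd[80:200,200:360])]),cv2.resize(w[190:300,140:433],(800,300),interpolation=cv2.INTER_CUBIC)]))
E
```

```text
0 [280.6731 236.3319] [281.4072 150.1467] [337.9773 177.9028]
0.02 [280.6389 248.6154] [281.4353 144.547 ] [338.808  171.3066]
0.04 [280.5971 263.6007] [281.4642 138.789 ] [339.6594 164.5465]
0.066 [280.5268 288.8311] [281.503  131.0555] [340.7984 155.5028]
[280.6901 315.5577] [281.0158 214.7873] [0.3387 0.1223 0.0072]
```

View pics/c4.png

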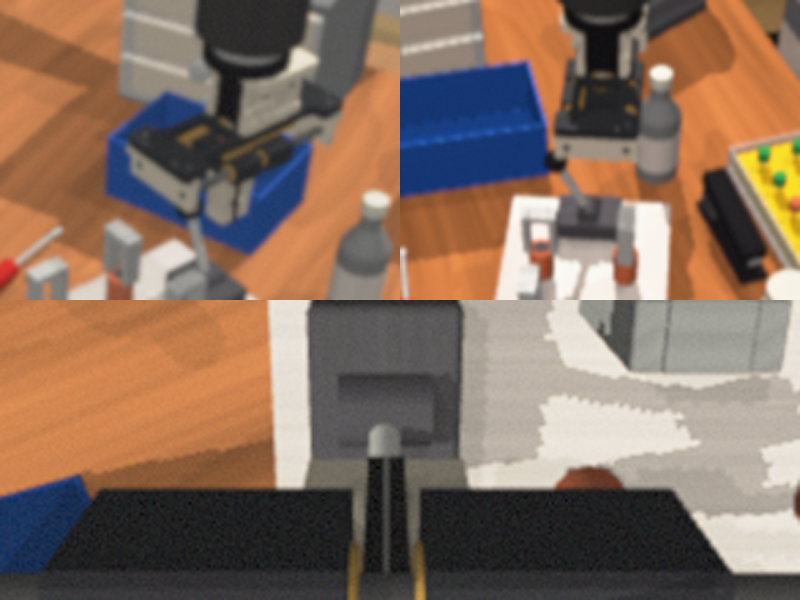

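The lever hasn't moved (ball still near side px (263,145)). The closed fingertips look about 20 mm higher than the stated TCP, so the fingers may have passed over the ball. I'll go back and retry lower, watching the force.

>>> play_rows([
  [[1, 0, 0, -0.06, 0], [1, 0, 0, -0.12, 0], [1, -0.06, 0, -0.12, 0], [1, -0.13, 0, -0.12, 0], [1, -0.2, 0, -0.12, 0], [1, -0.2, 0, -0.06, 0], [1, -0.2, 0, 0.0, 0], [1, -0.2, 0, 0.03, 0]],
])

```text
time_s: 5.27
tcp_pos: [0.4989, 0.2097, 0.1085]
eef_rot: [179.9, 0.1, -22.3]
contact_force: [-0.5, -0.6, -1.2]
gripper_width: 0.0002
gripper_force: 0.0
```

>>> play_rows([
  [[1, 0.02, 0, 0, 0], [1, 0.03, 0, 0, 0], [1, 0.04, 0, 0, 0], [1, 0.05, 0, 0, 0], [1, 0.055, 0, 0, 0], [1, 0.06, 0, 0, 0], [1, 0.065, 0, 0, 0], [1, 0.07, 0, 0, 0]],
])

```text
time_s: 5.93
tcp_pos: [0.5336, 0.1973, 0.1133]
eef_rot: [-179.9, -0.0, -22.3]
contact_force: [-12.9, 4.1, 24.2]
gripper_width: 0.0005
gripper_force: 10.9
```

```bash
python3 - <<'E'
from h import *
s,p,e=st();print(s["time_s"],p,e,s["contact_force"])
sc=r.capture("scene")[:,:,::-1];sd=r.capture("side")[:,:,::-1];w=r.capture("wrist")[:,:,::-1]
k=lambda a:cv2.resize(a,(400,300),interpolation=cv2.INTER_CUBIC)
cv2.imwrite("pics/c5.png",np.vstack([np.hstack([k(sc[80:200,250:410]),k(sd[80:200,200:360])]),cv2.resize(w[150:300,81:481],(800,300),interpolation=cv2.INTER_CUBIC)]))
E
```

```text
5.9333 [0.5336 0.1973 0.1133] [-179.8791   -0.0415  -22.3339] [-12.9236   4.0502  24.2497]
```

View pics/c5.png

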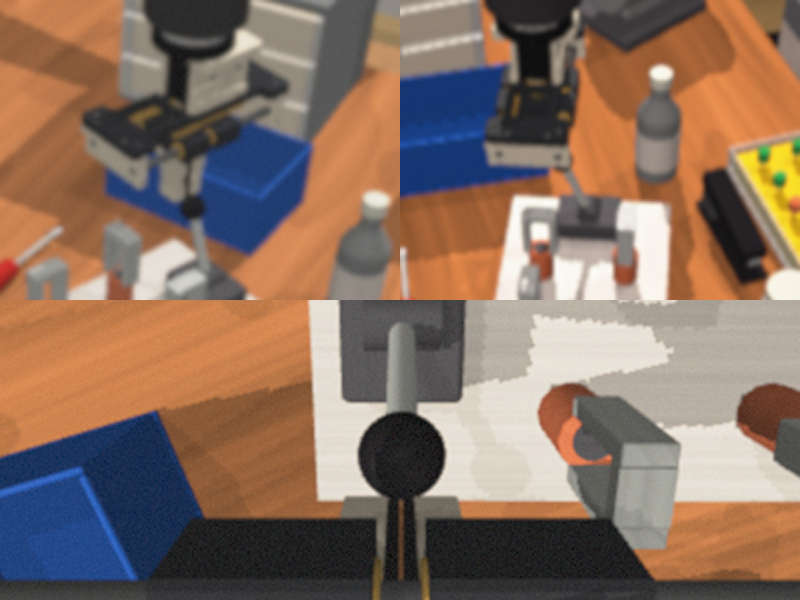

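The closed fingertips touched only the top of the ball, with 24 N upward, so they really do end above the stated TCP. I'll back off and measure the tip height both open and closed.

>>> play_rows([
  [[1, -0.05, 0, 0, 0], [1, -0.07, 0, -0.05, 0], [1, -0.07, 0, -0.13, 0], [0.3, -0.07, 0, -0.2, 0], [0.3, -0.07, 0, -0.2, 0], [0.3, -0.07, 0, -0.2, 0], [0.3, -0.07, 0, -0.2, 0], [0.3, -0.07, 0, -0.2, 0]],
])

```text
time_s: 6.75
tcp_pos: [0.5003, 0.2094, 0.2098]
eef_rot: [179.9, 0.1, -22.4]
contact_force: [-0.1, -0.6, -0.7]
gripper_width: 0.0281
gripper_force: 0.0
```

```bash
python3 - <<'E'
from h import *
print(r.grip_depth,[a for a in dir(r) if a[0]!="_"])
s,p,e=st();print(s["time_s"],p,e,s["contact_force"],s["gripper_width"])
a=np.radians(e[2]);tx=np.array([np.cos(a),np.sin(a),0]);ty=np.array([np.sin(a),-np.cos(a),0])
W=cam("wrist");S=cam("scene");D=cam("side")
for off in(0,.0095,-.0095):
  for dz in(0,.02,.03,.04): print(off,dz,proj(W,p+tx*off+[0,0,dz]),proj(W,p+tx*off+ty*.03+[0,0,dz]))
print("scene/side tcp",proj(S,p),proj(D,p),proj(S,p+[0,0,.04]),proj(D,p+[0,0,.04]))
sc=r.capture("scene")[:,:,::-1];sd=r.capture("side")[:,:,::-1];w=r.capture("wrist")[:,:,::-1]
k=lambda a:cv2.resize(a,(400,300),interpolation=cv2.INTER_CUBIC)
cv2.imwrite("pics/c6.png",np.vstack([np.hstack([k(sc[80:200,240:400]),k(sd[60:180,190:350])]),cv2.resize(w[200:350,81:481],(800,300),interpolation=cv2.INTER_CUBIC)]))
E
```

```text
0.0188 ['Unreachable', 'camera_info', 'capture', 'close_job', 'get_state', 'grip_depth']
6.75 [0.5003 0.2094 0.2098] [179.9357   0.0525 -22.3785] [-0.0774 -0.587  -0.7419] 0.028090532014191913
0 0 [280.6665 236.3358] [322.9988 236.3957]
0 0.02 [280.6703 248.6468] [327.1944 248.7091]
0 0.03 [280.6724 255.7645] [329.62  255.828]
0 0.04 [280.6749 263.6647] [332.3122 263.7292]
0.0095 0 [280.6896 223.7919] [323.6203 223.8559]
0.0095 0.02 [280.6958 235.0326] [327.9437 235.0999]
0.0095 0.03 [280.6994 241.5459] [330.4487 241.6148]
0.0095 0.04 [280.7033 248.7877] [333.2338 248.8581]
-0.0095 0 [280.644  248.5348] [322.3944 248.5908]
-0.0095 0.02 [280.6455 261.8501] [326.4678 261.9078]
-0.0095 0.03 [280.6464 269.5319] [328.8177 269.5903]
-0.0095 0.04 [280.6473 278.0441] [331.4215 278.1031]
scene/side tcp [312.5719 129.7726] [242.1524 123.8908] [313.6227 115.2149] [241.0392 111.1001]
```

View pics/c6.png

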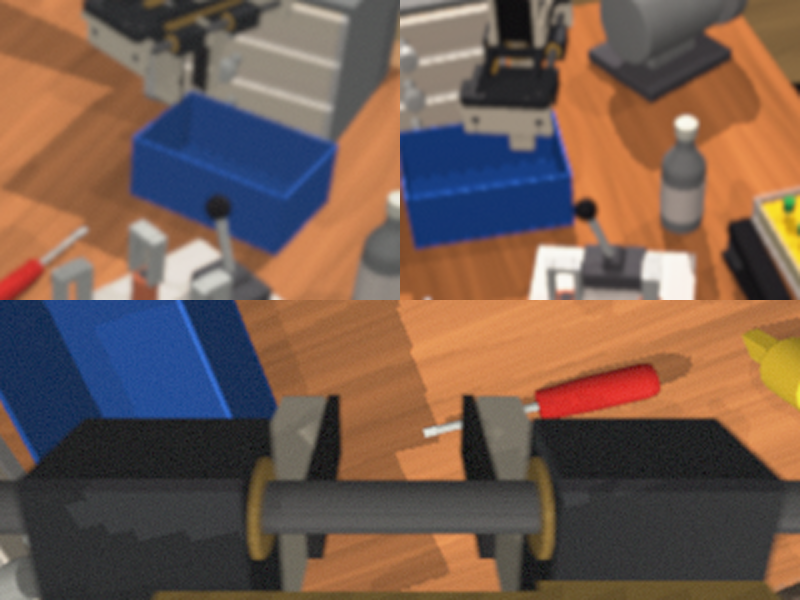

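```bash
python3 - <<'E'
from h import *
s,p,e=st()
a=np.radians(e[2]);tx=np.array([np.cos(a),np.sin(a),0]);ty=np.array([np.sin(a),-np.cos(a),0])
D=cam("side");S=cam("scene")
for y in(.024,.0965):
  for dz in(.02,.04,.066,.104): print(y,dz,"side",(proj(D,p+tx*.0095*(y<.03)+tx*.039*(y>.03)+ty*y+[0,0,dz])-[190,60])*2.5+[400,0],"scene",(proj(S,p+tx*.0095*(y<.03)+tx*.039*(y>.03)+ty*y+[0,0,dz])-[240,80])*2.5)
E
```

```text
0.024 0.02 side [535.5005 160.0063] scene [170.1989 119.303 ]
0.024 0.04 side [534.1655 143.7784] scene [171.3908 100.7608]
0.024 0.066 side [532.3682 121.9311] scene [172.9861  75.9443]
0.024 0.104 side [529.6074  88.3707] scene [175.4158  38.1467]
0.0965 0.02 side [556.7751 211.2449] scene [129.9967 160.357 ]
0.0965 0.04 side [555.7133 195.036 ] scene [130.715  141.4376]
0.0965 0.066 side [554.2813 173.1768] scene [131.6778 116.0794]
0.0965 0.104 side [552.076  139.5138] scene [133.1472  77.376 ]
```

All three views agree: the true fingertip is about 37 mm above the reported TCP, so the grasp point is about TCP + 56 mm. Retrying the lever with that correction.

>>> play_rows([
  [[1, 0, 0, 0.08, 0], [1, 0, 0, 0.16, 0], [1, 0, 0, 0.22, 0], [1, 0, 0, 0.244, 0], [1, 0, 0, 0.244, 0], [1, 0.03, 0, 0.244, 0], [1, 0.04, 0, 0.244, 0], [1, 0.055, 0, 0.244, 0]],
])

```text
time_s: 7.57
tcp_pos: [0.5271, 0.1996, 0.0895]
eef_rot: [-180.0, -0.0, -22.4]
contact_force: [0.2, -0.6, 0.4]
gripper_width: 0.0011
gripper_force: 0.0
```

>>> play_rows([
  [[1, 0.015, 0, 0, 0], [1, 0.03, 0, 0, 0], [1, 0.045, 0, 0, 0], [1, 0.06, 0, 0, 0], [1, 0.075, 0, 0, 0], [1, 0.085, 0, 0, 0], [1, 0.095, 0, 0, 0], [1, 0.1, 0, 0, 0]],
])

```text
time_s: 8.23
tcp_pos: [0.5731, 0.1801, 0.0885]
eef_rot: [180.0, 0.0, -22.4]
contact_force: [-0.8, 0.7, 0.8]
gripper_width: 0.0004
gripper_force: 0.4
```

>>> play_rows([
  [[1, 0.01, 0, 0, 0], [1, 0.02, 0, 0, 0], [1, 0.03, 0, 0, 0], [1, 0.036, 0, 0, 0], [1, 0.04, 0, 0, 0], [1, 0.042, 0, 0, 0], [1, 0.044, 0, 0, 0], [1, 0.044, 0, 0, 0]],
])

```text
time_s: 8.9
tcp_pos: [0.5927, 0.172, 0.0886]
eef_rot: [180.0, 0.0, -22.4]
contact_force: [-0.7, 1.9, -0.0]
gripper_width: 0.0003
gripper_force: 0.6
```

```bash
cat >> h.py <<'E'
def inblk(p):
    a=np.radians(BY); return np.array([[np.cos(a),np.sin(a)],[-np.sin(a),np.cos(a)]])@(np.array(p)[:2]-B0)
def ball():
    """ball position in block frame from the two fixed cameras, z assumed .142: darkest round spot"""
    pass
E
python3 - <<'E'
from h import *
s,p,e=st();print(s["time_s"],p,inblk(p),s["contact_force"])
E
```

```text
8.9 [0.5927 0.172  0.0886] [0.0158 0.0851] [-0.7143  1.855  -0.0065]
```

>>> play_rows([
  [[1, 0.003, 0, 0, 0], [1, 0.006, 0, 0, 0], [1, 0.008, 0, 0, 0], [1, 0.01, 0, 0, 0], [1, 0.012, 0, 0, 0], [1, 0.012, 0, 0, 0], [1, 0.012, 0, 0, 0], [1, 0.012, 0, 0, 0]],
])

```text
time_s: 9.57
tcp_pos: [0.5937, 0.1713, 0.088]
eef_rot: [179.9, 0.4, -22.3]
contact_force: [-19.6, 10.9, 7.7]
gripper_width: 0.0004
gripper_force: 11.2
```

The lever reached its stop (about 22 N). Next is worn wheel 4, in socket 3.

>>> play_rows([
  [[1, -0.02, 0, 0, 0], [0.32, -0.03, 0, -0.06, 0], [0.32, -0.03, 0, -0.13, 0], [0.32, 0.02, 0.05, -0.16, 0], [0.32, 0.05, 0.1, -0.16, 0], [0.32, 0.05, 0.15, -0.16, 0], [0.32, 0.05, 0.15, -0.16, 0], [0.32, 0.05, 0.15, -0.16, 0]],
])

```text
time_s: 10.23
tcp_pos: [0.5932, 0.0897, 0.1693]
eef_rot: [-180.0, -0.1, -22.5]
contact_force: [0.6, 0.3, 0.4]
gripper_width: 0.0412
gripper_force: 0.0
```

```bash
cat > bin.py <<'E'
from h import *
def blueb(n,z=.08):
    im=r.capture(n); hsv=cv2.cvtColor(im,cv2.COLOR_RGB2HSV)
    m=cv2.inRange(hsv,(105,130,40),(125,255,255))
    c=cam(n)
    k,l,stt,ce=cv2.connectedComponentsWithStats(m)
    best=None
    for i in range(1,k):
        if stt[i,4]>400:
            X=onz(c,ce[i],.05)
            if .3<X[0]<.8 and .1<X[1]<.7 and (best is None or stt[i,4]>best[0]): best=(stt[i,4],ce[i],X,stt[i,:4])
    return best
E
python3 - <<'E'
from bin import *
s,p,e=st();print(s["time_s"],p,inblk(p),s["contact_force"],s["gripper_width"])
print(move(blk(.045,.010,.068),-22.4))
print(blueb("scene"),blueb("side"))
w=r.capture("scene")[:,:,::-1];cv2.imwrite("pics/c7.png",np.hstack([cv2.resize(w[80:200,240:400],(400,300)),cv2.resize(r.capture("wrist")[:,:,::-1],(400,300))]))
E
```

```text
10.2333 [0.5932 0.0897 0.1693] [0.0476 0.0091] [0.5566 0.3432 0.3862] 0.041218006251386045
[-0.0052 -0.0018  0.2026 -0.0006]
(np.int32(908), array([351.9372, 158.9449]), array([0.5591, 0.3604, 0.05  ]), array([324, 137,  50,  41], dtype=int32)) (np.int32(2887), array([223.4233, 131.2418]), array([0.4761, 0.3856, 0.05  ]), array([189, 106,  69,  53], dtype=int32))
```

View pics/c7.png

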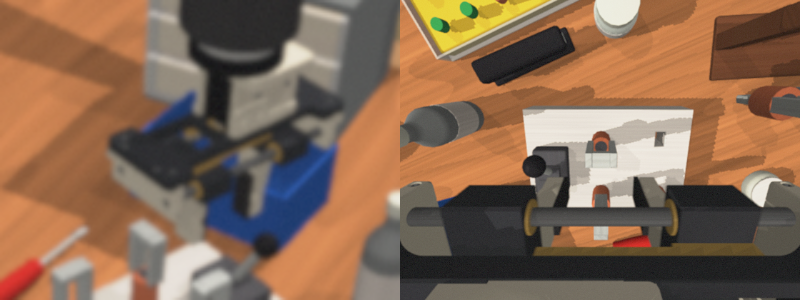

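The wrist view shows the lever leaning to +x (ball at (535,165)), so the clamp is released. Grasp wheel 3.

>>> play_rows([
  [[0.32, -0.005, -0.002, 0, 0], [0.32, -0.005, -0.002, 0, 0], [0.32, -0.005, -0.002, 0.02, 0], [0.32, -0.005, -0.002, 0.08, 0], [0.32, -0.005, -0.002, 0.14, 0], [0.32, -0.005, -0.002, 0.18, 0], [0.32, -0.005, -0.002, 0.202, 0], [0.32, -0.005, -0.002, 0.202, 0]],
])

```text
time_s: 11.1
tcp_pos: [0.5892, 0.0922, 0.0645]
eef_rot: [179.8, 0.2, -22.4]
contact_force: [0.0, 0.6, 0.0]
gripper_width: 0.0594
gripper_force: 0.0
```

>>> play_rows([
  [[0.8, 0, 0, 0, 0], [0.8, 0, 0, 0, 0], [0.8, 0, 0, 0, 0], [0.8, 0, 0, 0, 0], [0.8, 0, 0, 0, 0], [0.8, 0, 0, 0, 0], [0.8, 0, 0, 0, 0], [0.8, 0, 0, 0, 0]],
], squeeze=30)

```text
time_s: 11.77
tcp_pos: [0.5919, 0.093, 0.0689]
eef_rot: [-179.9, -0.1, -22.3]
contact_force: [-0.7, 0.8, 6.2]
gripper_width: 0.0357
gripper_force: 29.9
```

```bash
python3 - <<'E'
from h import *
s,p,e=st();print(s["time_s"],p,inblk(p),e,s["contact_force"],s["moment"],s["gripper_width"],s["gripper_force"])
E
```

```text
11.7667 [0.5919 0.093  0.0689] [0.0451 0.0117] [-179.9288   -0.0906  -22.3357] [-0.6615  0.8149  6.1763] [ 0.1205  0.3611 -0.067 ] 0.03570633577736182 29.938914477825165
```

```bash
cat >> h.py <<'E'
BC=np.array([.4825,.394]);BNY=-5.
def binp(x,y,z):
    a=np.radians(BNY);return np.array([BC[0]+x*np.cos(a)-y*np.sin(a),BC[1]+x*np.sin(a)+y*np.cos(a),z])
E
python3 - <<'E'
from h import *
print(move(binp(.06,0,.25),-5))
E
```

```text
[-0.3166 -0.5094 -0.3623 -0.2017]
```

>>> play_rows([
  [[0.8, 0, 0, -0.03, 0], [0.8, 0, 0, -0.07, 0], [0.8, 0, 0, -0.12, 0], [0.8, 0, 0, -0.17, 0], [0.8, 0, 0, -0.22, 0], [0.8, 0, 0, -0.28, 0], [0.8, 0, 0, -0.33, 0], [0.8, 0, 0, -0.36, 0]],
])

```text
time_s: 12.43
tcp_pos: [0.5917, 0.0929, 0.2507]
eef_rot: [-179.9, -0.1, -22.4]
contact_force: [-0.0, 0.3, -1.7]
gripper_width: 0.0364
gripper_force: 29.9
```

>>> play_rows([
  [[0.8, -0.03, -0.05, 0, -0.03], [0.8, -0.07, -0.11, 0, -0.06], [0.8, -0.11, -0.18, 0, -0.1], [0.8, -0.155, -0.25, 0, -0.13], [0.8, -0.2, -0.32, 0, -0.16], [0.8, -0.245, -0.39, 0, -0.19], [0.8, -0.285, -0.46, 0, -0.2], [0.8, -0.3166, -0.51, 0, -0.202]],
])

```text
time_s: 13.1
tcp_pos: [0.5404, 0.3918, 0.2468]
eef_rot: [180.0, 0.1, -4.9]
contact_force: [0.4, -0.7, -2.4]
gripper_width: 0.0358
gripper_force: 29.9
```

```bash
python3 - <<'E'
from bin import *
s,p,e=st();print(s["time_s"],p,e,s["contact_force"],s["gripper_width"])
print(blueb("side")); print(move(binp(.06,0,.071),-5))
E
```

```text
13.1 [0.5404 0.3918 0.2468] [179.9873   0.0555  -4.8659] [ 0.4068 -0.657  -2.3695] 0.03582706871801265
(np.int32(2884), array([223.458 , 131.2351]), array([0.4762, 0.3856, 0.05  ]), array([189, 106,  69,  53], dtype=int32))
[0.0063 0.0135 0.3498 0.0027]
```

Bin hasn't moved. Lower, release, rise.

>>> play_rows([
  [[0.8, 0.004, 0.006, 0.05, 0], [0.8, 0.004, 0.006, 0.12, 0], [0.8, 0.004, 0.006, 0.19, 0], [0.8, 0.004, 0.006, 0.25, 0], [0.8, 0.004, 0.006, 0.3, 0], [0.8, 0.004, 0.006, 0.33, 0], [0.8, 0.004, 0.006, 0.345, 0], [0.8, 0.004, 0.006, 0.35, 0]],
])

```text
time_s: 13.82
tcp_pos: [0.5426, 0.3847, 0.0707]
eef_rot: [179.9, 0.1, -5.0]
contact_force: [0.2, -0.5, -2.0]
gripper_width: 0.0357
gripper_force: 30.0
```

>>> play_rows([
  [[0.8, 0, 0, 0, 0], [0.32, 0, 0, 0, 0], [0.32, 0, 0, 0, 0], [0.32, 0, 0, 0, 0], [0.32, 0, 0, 0, 0], [0.32, 0, 0, -0.05, 0], [0.32, 0, 0, -0.12, 0], [0.32, 0, 0, -0.2, 0]],
])

```text
time_s: 14.48
tcp_pos: [0.5425, 0.3848, 0.1725]
eef_rot: [179.9, 0.1, -5.0]
contact_force: [1.6, 0.6, 0.5]
gripper_width: 0.0598
gripper_force: 0.0
```

```bash
python3 - <<'E'
from h import *
s,p,e=st();print(s["time_s"],p,e,s["contact_force"],s["gripper_width"],s["joints"])
print(move(blk(-.045,.010,.17),-112.4))
E
```

```text
14.4833 [0.5425 0.3848 0.1725] [179.8514   0.1171  -5.0003] [1.571  0.6471 0.4703] 0.05983370048206879 [ 52.0927  20.3354  -1.8703  -0.019  -67.9826  32.9143]
[-0.0238  0.522   0.005   1.2497]
```

>>> play_rows([
  [[0.32, 0, 0.07, 0, -0.08], [0.32, -0.01, 0.14, 0, -0.16], [0.32, -0.02, 0.22, 0, -0.24], [0.32, -0.024, 0.3, 0, -0.32], [0.32, -0.024, 0.38, 0, -0.4], [0.32, -0.024, 0.45, 0, -0.48], [0.32, -0.024, 0.522, 0, -0.56], [0.32, -0.024, 0.522, 0, -0.64]],
])

```text
time_s: 15.15
tcp_pos: [0.5074, 0.1221, 0.1737]
eef_rot: [180.0, -0.0, 50.2]
contact_force: [-1.0, 0.3, -0.1]
gripper_width: 0.0596
gripper_force: 0.0
```

```bash
python3 - <<'E'
from h import *
s,p,e=st();print(s["time_s"],p,e)
print(move(blk(-.045,.011,.068),67.6))
E
```

```text
15.15 [0.5074 0.1221 0.1737] [179.9884  -0.0389  50.1918]
[ 0.0081 -0.0046  0.2114 -0.2026]
```

>>> play_rows([
  [[0.32, 0.008, -0.005, 0, -0.08], [0.32, 0.008, -0.005, 0, -0.15], [0.32, 0.008, -0.005, 0, -0.203], [0.32, 0.008, -0.005, 0.06, -0.203], [0.32, 0.008, -0.005, 0.13, -0.203], [0.32, 0.008, -0.005, 0.19, -0.203], [0.32, 0.008, -0.005, 0.211, -0.203], [0.32, 0.008, -0.005, 0.211, -0.203]],
])

```text
time_s: 15.82
tcp_pos: [0.5079, 0.1304, 0.0652]
eef_rot: [-179.9, 0.2, 67.4]
contact_force: [-1.1, -0.2, 0.5]
gripper_width: 0.0596
gripper_force: 0.0
```

>>> play_rows([
  [[0.8, 0, 0, 0, 0], [0.8, 0, 0, 0, 0], [0.8, 0, 0, 0, 0], [0.8, 0, 0, 0, 0], [0.8, 0, 0, 0, 0], [0.8, 0, 0, 0, 0], [0.8, 0, 0, 0, 0], [0.8, 0, 0, 0, 0]],
])

```text
time_s: 16.48
tcp_pos: [0.5103, 0.1319, 0.0685]
eef_rot: [179.9, -0.1, 67.5]
contact_force: [-0.4, -0.1, 6.8]
gripper_width: 0.0359
gripper_force: 29.9
```

>>> play_rows([
  [[0.8, 0, 0, -0.03, 0], [0.8, 0, 0, -0.07, 0], [0.8, 0, 0, -0.12, 0], [0.8, 0, 0, -0.17, 0], [0.8, 0, 0, -0.22, 0], [0.8, 0, 0, -0.28, 0], [0.8, 0, 0, -0.33, 0], [0.8, 0, 0, -0.36, 0]],
])

```text
time_s: 17.15
tcp_pos: [0.5099, 0.1315, 0.2503]
eef_rot: [179.9, -0.1, 67.5]
contact_force: [0.9, 0.3, -1.5]
gripper_width: 0.0356
gripper_force: 29.9
```

```bash
python3 - <<'E'
from bin import *
s,p,e=st();print(s["time_s"],p,inblk(p),e,s["contact_force"],s["gripper_width"])
print(blueb("side"));print(move(binp(-.06,0,.25),85))
E
```

```text
17.15 [0.5099 0.1315 0.2503] [-0.0453  0.0161] [179.884   -0.143   67.4606] [ 0.9169  0.3279 -1.4807] 0.03559313153205807
(np.int32(2259), array([216.7375, 132.95  ]), array([0.4548, 0.3843, 0.05  ]), array([189, 107,  60,  52], dtype=int32))
[ 0.4263 -0.3679  0.0048 -0.2039]
```

>>> play_rows([
  [[0.8, 0.04, -0.035, 0, -0.03], [0.8, 0.1, -0.085, 0, -0.06], [0.8, 0.16, -0.14, 0, -0.1], [0.8, 0.22, -0.19, 0, -0.13], [0.8, 0.285, -0.245, 0, -0.16], [0.8, 0.345, -0.3, 0, -0.19], [0.8, 0.395, -0.34, 0, -0.204], [0.8, 0.426, -0.368, 0, -0.204]],
])

```text
time_s: 17.87
tcp_pos: [0.4194, 0.4013, 0.2459]
eef_rot: [-179.9, 0.0, 85.2]
contact_force: [-0.2, -0.1, -1.6]
gripper_width: 0.0353
gripper_force: 29.9
```

>>> play_rows([
  [[0.8, 0, 0, 0.03, 0], [0.8, 0, 0, 0.12, 0], [0.8, 0, 0, 0.19, 0], [0.8, 0, 0, 0.25, 0], [0.8, 0, 0, 0.3, 0], [0.8, 0, 0, 0.33, 0], [0.8, 0, 0, 0.35, 0], [0.8, 0, 0, 0.358, 0]],
])

```text
time_s: 18.53
tcp_pos: [0.4209, 0.3979, 0.0672]
eef_rot: [-180.0, 0.1, 85.0]
contact_force: [-5.8, -2.6, 18.7]
gripper_width: 0.036
gripper_force: 30.0
```

>>> play_rows([
  [[0.8, 0, 0, 0, 0], [0.32, 0, 0, 0, 0], [0.32, 0, 0, 0, 0], [0.32, 0, 0, 0, 0], [0.32, 0, 0, 0, 0], [0.32, 0, 0, -0.05, 0], [0.32, 0, 0, -0.12, 0], [0.32, 0, 0, -0.2, 0]],
])

```text
time_s: 19.2
tcp_pos: [0.4204, 0.3975, 0.168]
eef_rot: [-179.9, 0.2, 85.0]
contact_force: [0.4, 1.6, -0.4]
gripper_width: 0.0591
gripper_force: 0.0
```

```bash
python3 - <<'E'
from h import *
s,p,e=st();print(s["time_s"],p,e,s["contact_force"],s["gripper_width"],s["joints"])
print(move(blk(-.045,-.080,.17),-22.4))
E
```

```text
19.2 [0.4204 0.3975 0.168 ] [-179.9073    0.1775   84.9753] [ 0.3897  1.6086 -0.4334] 0.059086380709943764 [ 62.7428  12.5307 -13.421   -0.0207 -64.2477 112.2414]
[-0.6978  0.1682 -0.004   1.2494]
```

>>> play_rows([
  [[0.32, -0.04, 0.01, 0, 0.08], [0.32, -0.12, 0.03, 0, 0.16], [0.32, -0.2, 0.05, 0, 0.24], [0.32, -0.28, 0.07, 0, 0.32], [0.32, -0.36, 0.09, 0, 0.4], [0.32, -0.44, 0.11, 0, 0.48], [0.32, -0.52, 0.13, 0, 0.56], [0.32, -0.6, 0.15, 0, 0.64]],
])

```text
time_s: 19.87
tcp_pos: [0.4696, 0.0914, 0.1688]
eef_rot: [-180.0, -0.1, 29.7]
contact_force: [1.8, 0.6, 0.3]
gripper_width: 0.06
gripper_force: 0.0
```

```bash
python3 - <<'E'
from h import *
a=move(blk(-.045,-.080,.17),-22.4)
print(a,st()[2])
# exact from commanded end pose
y0=84.975; aa=np.radians(y0); sh=np.array([-.6,.15])*.5
p=np.array([.4204,.3975,.168]); pc=p+np.r_[sh[0]*np.array([np.cos(aa),np.sin(aa)])+sh[1]*np.array([np.sin(aa),-np.cos(aa)]),0]
yc=y0-np.degrees(.64*1.5); print(pc,yc,move(blk(-.045,-.080,.068),-22.4,(pc,yc)))
E
```

```text
[-0.0414  0.0889 -0.0023  0.6059] [-179.9967   -0.0904   29.6749]
[0.4688 0.0921 0.168 ] 29.971051667440967 [-0.0412  0.0905  0.2     0.6094]
```

>>> play_rows([
  [[0.32, -0.02, 0.03, 0, 0.08], [0.32, -0.041, 0.06, 0, 0.16], [0.32, -0.041, 0.09, 0, 0.24], [0.32, -0.041, 0.09, 0, 0.32], [0.32, -0.041, 0.09, 0, 0.4], [0.32, -0.041, 0.09, 0, 0.48], [0.32, -0.041, 0.09, 0, 0.56], [0.32, -0.041, 0.09, 0, 0.609]],
])

```text
time_s: 20.53
tcp_pos: [0.4745, 0.0439, 0.1685]
eef_rot: [-180.0, -0.0, -22.7]
contact_force: [0.6, -0.2, 0.7]
gripper_width: 0.0593
gripper_force: 0.0
```

>>> play_rows([
  [[0.32, 0, 0, 0, 0], [0.32, 0, 0, 0.05, 0], [0.32, 0, 0, 0.12, 0], [0.32, 0, 0, 0.17, 0], [0.32, 0, 0, 0.2, 0], [0.32, 0, 0, 0.2, 0], [0.32, 0, 0, 0.2, 0], [0.32, 0, 0, 0.2, 0]],
])

```text
time_s: 21.2
tcp_pos: [0.4753, 0.0444, 0.0694]
eef_rot: [-179.9, -0.1, -22.3]
contact_force: [1.1, 0.7, 1.5]
gripper_width: 0.0597
gripper_force: 0.0
```

```bash
python3 - <<'E'
from bin import *
s,p,e=st();print(s["time_s"],p,inblk(p),e,s["contact_force"],s["gripper_width"]);print(blueb("side"))
E
```

```text
21.2 [0.4753 0.0444 0.0694] [-0.0441 -0.0777] [-179.9388   -0.0787  -22.2646] [1.0951 0.6918 1.5093] 0.059670356771579884
(np.int32(1156), array([209.5779, 136.2059]), array([0.4308, 0.3764, 0.05  ]), array([189, 109,  40,  50], dtype=int32))
```

>>> play_rows([
  [[0.8, 0, 0.003, 0, 0], [0.8, 0, 0.003, 0, 0], [0.8, 0, 0.003, 0, 0], [0.8, 0, 0.003, 0, 0], [0.8, 0, 0.003, 0, 0], [0.8, 0, 0.003, 0, 0], [0.8, 0, 0.003, 0, 0], [0.8, 0, 0.003, 0, 0]],
])

```text
time_s: 21.92
tcp_pos: [0.4741, 0.0427, 0.0685]
eef_rot: [-180.0, -0.0, -22.3]
contact_force: [-1.5, 0.4, 5.6]
gripper_width: 0.0356
gripper_force: 30.0
```

```bash
python3 - <<'E'
from h import *
for i in range(1):
    s,p,e=st();print(s["time_s"],p,inblk(p),e,s["contact_force"],s["gripper_width"])
print(move(binp(0,0,.25),-5))
E
```

```text
21.9167 [0.4741 0.0427 0.0685] [-0.0446 -0.0797] [-179.9874   -0.0256  -22.3417] [-1.4839  0.3567  5.6102] 0.03561265985245612
[-0.2515 -0.6563 -0.363  -0.2018]
```

>>> play_rows([
  [[0.8, 0, 0, -0.03, 0], [0.8, 0, 0, -0.07, 0], [0.8, 0, 0, -0.12, 0], [0.8, 0, 0, -0.17, 0], [0.8, 0, 0, -0.22, 0], [0.8, 0, 0, -0.28, 0], [0.8, 0, 0, -0.33, 0], [0.8, 0, 0, -0.36, 0]],
])

```text
time_s: 22.58
tcp_pos: [0.4744, 0.0428, 0.2507]
eef_rot: [-179.9, -0.1, -22.3]
contact_force: [0.5, -0.3, -1.5]
gripper_width: 0.0359
gripper_force: 30.0
```

>>> play_rows([
  [[0.8, -0.02, -0.05, 0, -0.02], [0.8, -0.045, -0.11, 0, -0.05], [0.8, -0.07, -0.18, 0, -0.08], [0.8, -0.095, -0.25, 0, -0.11], [0.8, -0.12, -0.32, 0, -0.14], [0.8, -0.145, -0.39, 0, -0.17], [0.8, -0.175, -0.46, 0, -0.19], [0.8, -0.2, -0.53, 0, -0.202]],
])

```text
time_s: 23.25
tcp_pos: [0.4812, 0.3274, 0.2474]
eef_rot: [180.0, 0.1, -4.9]
contact_force: [-0.2, 0.1, -1.9]
gripper_width: 0.0359
gripper_force: 30.0
```

```bash
python3 - <<'E'
from bin import *
y0=-22.34; aa=np.radians(y0); sh=np.array([-.2,-.53])*.5
p=np.array([.4741,.0427,.25]); pc=p+np.r_[sh[0]*np.array([np.cos(aa),np.sin(aa)])+sh[1]*np.array([np.sin(aa),-np.cos(aa)]),0]
print(pc,st()[1:],move(binp(0,0,.071),-5,(pc,-22.34+17.35)))
print(blueb("side"))
E
```

```text
[0.4823 0.3258 0.25  ] (array([0.4812, 0.3274, 0.2474]), array([179.964 ,   0.0612,  -4.8916])) [-0.0115 -0.1359  0.358   0.0001]
(np.int32(2303), array([224.2618, 133.8389]), array([0.4758, 0.373 , 0.05  ]), array([189, 106,  69,  53], dtype=int32))
```

>>> play_rows([
  [[0.8, -0.005, -0.06, 0, 0], [0.8, -0.012, -0.11, 0, 0], [0.8, -0.012, -0.136, 0.05, 0], [0.8, -0.012, -0.136, 0.12, 0], [0.8, -0.012, -0.136, 0.19, 0], [0.8, -0.012, -0.136, 0.25, 0], [0.8, -0.012, -0.136, 0.3, 0], [0.8, -0.012, -0.136, 0.33, 0]],
])

```text
time_s: 23.97
tcp_pos: [0.4803, 0.3921, 0.0788]
eef_rot: [179.7, 0.2, -5.0]
contact_force: [-0.3, -0.3, -1.8]
gripper_width: 0.036
gripper_force: 30.0
```

>>> play_rows([
  [[0.8, 0, 0, 0.02, 0], [0.8, 0, 0, 0.027, 0], [0.8, 0, 0, 0.027, 0], [0.32, 0, 0, 0.027, 0], [0.32, 0, 0, 0.027, 0], [0.32, 0, 0, 0.027, 0], [0.32, 0, 0, 0.027, 0], [0.32, 0, 0, 0.027, 0]],
])

```text
time_s: 24.63
tcp_pos: [0.4823, 0.3943, 0.0704]
eef_rot: [-179.9, -0.0, -5.0]
contact_force: [0.5, 1.0, 0.2]
gripper_width: 0.0587
gripper_force: 0.0
```

>>> play_rows([
  [[0.32, 0, 0, -0.08, 0], [0.32, 0, 0, -0.16, 0], [0.32, 0, 0, -0.24, 0], [0.32, 0, 0, -0.32, 0], [0.32, 0, 0, -0.36, 0], [0.32, 0, 0, -0.36, 0], [0.32, 0, 0, -0.36, 0], [0.32, 0, 0, -0.36, 0]],
])

```text
time_s: 25.3
tcp_pos: [0.4816, 0.3937, 0.2491]
eef_rot: [180.0, 0.0, -5.0]
contact_force: [0.5, 0.5, -0.5]
gripper_width: 0.0596
gripper_force: 0.0
```

```bash
python3 - <<'E'
from h import *
s,p,e=st();print(s["time_s"],p,e,s["joints"],s["gripper_width"])
print(move([.47,-.16,.25],-20))
E
```

```text
25.3 [0.4816 0.3937 0.2491] [179.9866   0.0442  -5.0027] [ 57.2049  13.8361  -0.9849  -0.034  -75.2114  27.801 ] 0.059552492191006993
[ 0.0735  1.1052 -0.0018  0.1745]
```

```bash
python3 - <<'E'
from h import *
a=move([.44,-.218,.25],-20);print(a)
E
```

```text
[ 0.0239  1.226  -0.0018  0.1745]
```

>>> play_rows([
  [[0.32, 0.012, 0.613, 0, 0.087], [0.32, 0.012, 0.613, 0, 0.087], [0.32, 0.012, 0.613, 0, 0.087], [0.32, 0.012, 0.613, 0, 0.087], [0.32, 0.012, 0.613, 0, 0.087], [0.32, 0.012, 0.613, 0, 0.087], [0.32, 0.012, 0.613, 0, 0.087], [0.32, 0.012, 0.613, 0, 0.087]],
])

```text
time_s: 25.97
tcp_pos: [0.4594, 0.0839, 0.2486]
eef_rot: [179.9, 0.1, -12.6]
contact_force: [-0.3, -0.2, 0.5]
gripper_width: 0.0596
gripper_force: 0.0
```

```bash
python3 - <<'E'
from h import *
a=move([.44,-.218,.25],-20);print(a)
E
```

```text
[ 0.0936  0.5979 -0.0028  0.0865]
```

>>> play_rows([
  [[0.32, 0.093, 0.598, 0, 0.087], [0.32, 0.093, 0.598, 0, 0.087], [0.32, 0.093, 0.598, 0, 0.087], [0.32, 0.093, 0.598, 0, 0.087], [0.32, 0.093, 0.598, 0, 0.087], [0.32, 0.093, 0.598, 0, 0.087], [0.32, 0.093, 0.598, 0, 0.087], [0.32, 0.093, 0.598, 0, 0.087]],
])

```text
time_s: 26.63
tcp_pos: [0.4404, -0.218, 0.248]
eef_rot: [179.9, 0.2, -20.1]
contact_force: [1.4, 1.2, 0.2]
gripper_width: 0.0595
gripper_force: 0.0
```

>>> play_rows([
  [[0.32, 0, 0, 0, 0], [0.32, 0, 0, 0, 0], [0.32, 0, 0, 0, 0], [0.32, 0, 0, 0, 0], [0.32, 0, 0, 0, 0], [0.32, 0, 0, 0, 0], [0.32, 0, 0, 0, 0], [0.32, 0, 0, 0, 0]],
])

```text
time_s: 27.3
tcp_pos: [0.4423, -0.2134, 0.2498]
eef_rot: [-180.0, -0.0, -19.9]
contact_force: [0.6, 0.2, -0.7]
gripper_width: 0.0597
gripper_force: 0.0
```

```bash
python3 - <<'E'
from h import *
s,p,e=st();print(s["time_s"],p,e)
i=r.camera_info("wrist");im=r.capture("wrist")[:,:,::-1];cv2.imwrite("pics/w8.png",im);np.save("w8.npy",{"i":i,"p":p,"e":e},allow_pickle=True)
W=cam("wrist",i)
for X in([.4828,-.37,.16],[.5159,-.29,.16],[.543,-.2094,.16],[.5636,-.1267,.16]): print(proj(W,X))
cv2.imwrite("pics/w8b.png",cv2.resize(im[:270],(800,386),interpolation=cv2.INTER_CUBIC))
E
```

```text
27.3 [ 0.4423 -0.2134  0.2498] [-179.9934   -0.0168  -19.8955]
[429.1636 103.564 ]
[333.4088  98.7418]
[238.6819 100.843 ]
[145.6569 110.919 ]
```

View pics/w8b.png

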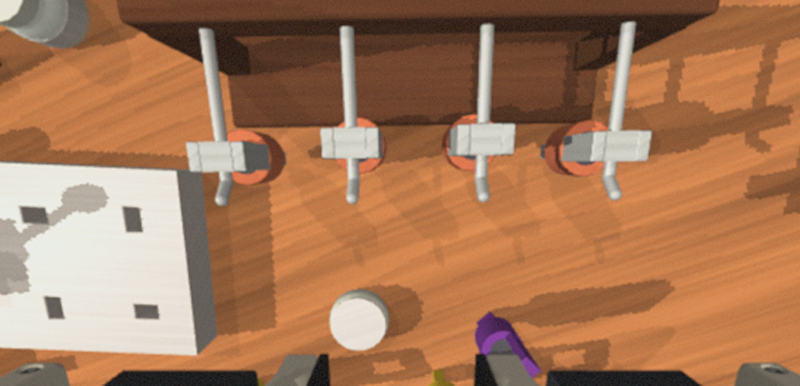

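The wrist view shows tab tops at about (217,157), (350,143), (482,140) and (621,146), and the hook tips below them. All four block sockets are empty. Fitting the rack pose next.

```bash
python3 - <<'E'
from h import *
m=np.load("w8.npy",allow_pickle=True).item();c=cam("wrist",m["i"])
q=lambda x,y:((x+.5)*.7-.5,(y+.5)*.7-.5)
T=np.array([onz(c,q(*a),.162)[:2] for a in((217,157),(350,143),(482,140),(621,146))])
K=np.array([onz(c,q(*a),.168)[:2] for a in((222,203),(353,201),(484,199),(616,197))])
E=np.array([onz(c,q(*a),.168)[:2] for a in((122,21),(716,12))])
ys=np.array([127.5,42.5,-42.5,-127.5])/1000
def fit(P):
    mu=P.mean(0);d=((P-mu).T@ys)/(ys@ys);print(mu,np.linalg.norm(d),np.degrees(np.arctan2(-d[0],d[1])),"res",1000*(P-mu-np.outer(ys,d)));
fit(T);fit(K);print(E,np.linalg.norm(E[0]-E[1]),np.degrees(np.arctan2(-(E[0]-E[1])[0],(E[0]-E[1])[1])))
print(T)
for a,b in (((24+10,214),(45,-80)),):pass
for a in((133,218),(34,215),(146,311),(54,307)): print(inblk(onz(c,q(*a),.05)))
E
```

```text
[ 0.5256 -0.2538] 0.9917273998110712 -18.328055741333383 res [[-2.978   0.6269]
 [ 2.8702 -1.2989]
 [ 3.1936  0.7172]
 [-3.0858 -0.0451]]
[ 0.4949 -0.2439] 0.9814479283314677 -18.924240606110853 res [[-0.004  -0.0058]
 [-0.0175 -0.0539]
 [ 0.047   0.1253]
 [-0.0255 -0.0656]]
[[ 0.6447 -0.1188]
 [ 0.5359 -0.4345]] 0.33396258217063957 -19.028088067870932
[[ 0.5623 -0.1331]
 [ 0.5417 -0.2151]
 [ 0.5155 -0.2931]
 [ 0.4827 -0.3739]]
[ 0.0459 -0.0808]
[0.0444 0.0094]
[-0.0449 -0.0801]
[-0.0448  0.0095]
```

```bash
python3 - <<'E'
import cv2,numpy as np
im=cv2.imread("pics/w8.png");g=cv2.cvtColor(im,cv2.COLOR_BGR2GRAY).astype(int);S=cv2.cvtColor(im,cv2.COLOR_BGR2HSV)[:,:,1]
for n,cols,r0 in(("A",[(134,142),(160,168)],92),("B",[(228,236),(252,260)],82),("C",[(320,328),(346,354)],80),("D",[(418,424),(442,450)],84)):
    for a,b in cols: print(n,a,"g",g[r0:r0+36,a:b].mean(1).astype(int),"s",S[r0:r0+36,a:b].mean(1).astype(int))
for n,rows,c0 in(("A",(106,114),122),("B",(96,104),216),("C",(94,102),308),("D",(98,106),404)):
    print(n,"rowprof",c0,g[rows[0]:rows[1],c0:c0+60].mean(0).astype(int),S[rows[0]:rows[1],c0:c0+60].mean(0).astype(int))
E
```

```text
A 134 g [141 140 141 142 143 143 143 169 197 202 205 207 208 206 205 202 199 199
 202 202 204 205 202 202 202 202 201 178 128  99  95  97  97  97  99  98] s [157 157 157 158 158 161 139  57  13  13  12  13  12  13  12  12  16  13
  13  14  13  14  13  13  13  13  13  14  24  40  41  36  36  34  31  33]
A 160 g [147 153 155 154 155 154 156 178 203 207 207 206 206 205 206 206 202 200
 201 204 203 204 207 208 206 204 198 172 138 134 135 134 136 133 126 114] s [161 159 160 162 162 162 131  42  12  13  12  13  12  12  12  12  13  13
  13  14  14  13  12  14  13  13  13  28  98 124 121 117 114 113 108 100]
B 228 g [ 77  77  74  70  63  59  98 161 198 205 207 207 208 208 206 203 197 197
 198 199 201 202 205 204 202 198 198 194 160 123 131 134 133 132 132 134] s [150 152 149 150 150 143 122  53  15  12  12  12  11  11  12  14  12  13
  14  13  12  13  13  13  13  13  13  12  26 119 160 158 157 159 156 158]
B 252 g [ 86 113 136 147 151 151 156 180 203 208 211 212 212 211 210 208 205 203
 203 204 206 209 211 213 214 214 213 203 162 110 114 132 142 144 143 143] s [156 162 162 162 162 161 135  5
[... 2647 characters left out ...]
  13  12  12  12  13  12
  12  14  13  14  13  13  12  12  13  13  13  13  13  13  13  13  13  13
  12  13  12  11  13  13  13  12  11  12  13  13  13  14  12  21  79 150
 157 153 154 153 154 154]
D rowprof 404 [147 147 148 148 148 148 148 147 147 148 179 209 211 207 206 204 203 201
 191 179 188 202 203 203 202 202 203 202 202 202 204 202 203 202 202 202
 202 203 202 203 203 207 214 212 207 204 203 202 201 196 159 106  91  91
  92  92  92  94  99 102] [ 16  15  14  14  14  13  14  14  14  14  13  12  12  14  14  13  13  14
  14  13  14  13  13  14  13  14  14  14  13  13  14  13  13  13  14  14
  13  14  13  13  13  14  11  12  14  14  14  14  13  14  35 111 151 156
 151 153 156 152 154 153]
```

```bash
cat >> h.py <<'E'
RY=-19.0
E
python3 - <<'E'
from h import *
m=np.load("w8.npy",allow_pickle=True).item();c=cam("wrist",m["i"])
T=np.array([onz(c,a,.162)[:2] for a in((150.8,109.1),(244.3,99.4),(339.7,97.1),(434.1,102))])
a=np.radians(RY);R=np.array([[np.cos(a),np.sin(a)],[-np.sin(a),np.cos(a)]])
q=lambda x,y:((x+.5)*.7-.5,(y+.5)*.7-.5)
for z in(.162,):
  K=np.array([onz(c,q(*b),z)[:2] for b in((222,203),(353,201),(484,199),(616,197))])
E=np.array([onz(c,q(*b),.168)[:2] for b in((122,21),(716,12))])
print("tabs",T);print(T@R.T);print("tips",K@R.T);print("beam",E@R.T)
# check with fixed cams: reproject tab tops to scene/side
for n in("scene","side"): print(n,[proj(cam(n),np.r_[t,.162]).round(1).tolist() for t in T])
E
```

```text
tabs [[ 0.5631 -0.1326]
 [ 0.5423 -0.2148]
 [ 0.5154 -0.2953]
 [ 0.4829 -0.3735]]
[[ 0.5756  0.058 ]
 [ 0.5827 -0.0265]
 [ 0.5834 -0.1114]
 [ 0.5782 -0.1959]]
tips [[ 0.5467  0.0581]
 [ 0.5468 -0.0272]
 [ 0.5469 -0.1122]
 [ 0.547  -0.1976]]
beam [[ 0.6483  0.0976]
 [ 0.6481 -0.2364]]
scene [[261.2, 242.7], [228.4, 266.6], [189.7, 291.1], [145.0, 315.9]]
side [[312.5, 232.8], [317.4, 266.7], [319.6, 305.3], [318.8, 349.1]]
```

```bash
cat >> h.py <<'E'
NW={"A":(.5631,-.1326),"B":(.5423,-.2148),"C":(.5154,-.2953),"D":(.4829,-.3735)}
E
python3 - <<'E'
from h import *
print(move([*NW["A"],.16],-19))
S=cam("scene");D=cam("side");print("purple",tri(S,(130,272),D,(227,340)),"tin",onz(D,(238,292),.03))
E
```

```text
[ 0.1722 -0.2344  0.1795 -0.0106]
purple (array([ 0.3319, -0.2716,  0.0778]), array([0.0009])) tin [ 0.3826 -0.1496  0.03  ]
```

>>> play_rows([
  [[0.32, 0.05, -0.06, 0, -0.0106], [0.32, 0.1, -0.13, 0.03, -0.0106], [0.32, 0.15, -0.2, 0.09, -0.0106], [0.32, 0.172, -0.234, 0.15, -0.0106], [0.32, 0.172, -0.234, 0.18, -0.0106], [0.32, 0.172, -0.234, 0.18, -0.0106], [0.32, 0.172, -0.234, 0.18, -0.0106], [0.32, 0.172, -0.234, 0.18, -0.0106]],
])

```text
time_s: 28.02
tcp_pos: [0.5633, -0.1337, 0.1612]
eef_rot: [180.0, -0.1, -19.0]
contact_force: [-0.2, 0.4, -0.2]
gripper_width: 0.0597
gripper_force: 0.0
```

```bash
python3 - <<'E'
from h import *
print(st()[1:],move([*NW["A"],.088],-19))
E
```

```text
(array([ 0.5633, -0.1337,  0.1612]), array([179.996 ,  -0.0872, -19.0303])) [-0.001  -0.002   0.1464 -0.0004]
```

>>> play_rows([
  [[0.32, 0, -0.001, 0.04, 0], [0.32, 0, -0.001, 0.09, 0], [0.32, 0, -0.001, 0.13, 0], [0.32, 0, -0.001, 0.145, 0], [0.8, 0, -0.001, 0.145, 0], [0.8, 0, -0.001, 0.145, 0], [0.8, 0, -0.001, 0.145, 0], [0.8, 0, -0.001, 0.145, 0]],
], squeeze=35)

```text
time_s: 28.68
tcp_pos: [0.5642, -0.1329, 0.089]
eef_rot: [-179.9, -0.2, -19.0]
contact_force: [1.0, -0.3, -0.1]
gripper_width: 0.0387
gripper_force: 0.0
```

>>> play_rows([
  [[0.8, 0, 0, 0, 0], [0.8, 0, 0, 0, 0], [0.8, 0, 0, 0, 0], [0.8, 0, 0, -0.015, 0], [0.8, 0, 0, -0.03, 0], [0.8, 0, 0, -0.045, 0], [0.8, 0, 0, -0.052, 0], [0.8, 0, 0, -0.052, 0]],
])

```text
time_s: 29.35
tcp_pos: [0.5638, -0.1327, 0.1145]
eef_rot: [-180.0, -0.1, -19.0]
contact_force: [0.2, -0.4, -2.5]
gripper_width: 0.0358
gripper_force: 35.0
```

```bash
python3 - <<'E'
from h import *
s,p,e=st();print(s["time_s"],p,e,s["contact_force"],s["moment"],s["gripper_width"])
E
```

```text
29.35 [ 0.5638 -0.1327  0.1145] [-179.9587   -0.1085  -19.0304] [ 0.1854 -0.3514 -2.5207] [ 0.0233 -0.0142 -0.002 ] 0.03583177671999319
```

>>> play_rows([
  [[0.8, -0.015, 0, 0, 0], [0.8, -0.035, 0, 0, 0], [0.8, -0.055, 0, 0, 0], [0.8, -0.075, 0, 0, 0], [0.8, -0.095, 0, 0, 0], [0.8, -0.115, 0, 0, 0], [0.8, -0.13, 0, 0, 0], [0.8, -0.135, 0, 0, 0]],
])

```text
time_s: 30.02
tcp_pos: [0.4979, -0.1103, 0.1134]
eef_rot: [-180.0, -0.0, -19.0]
contact_force: [-0.6, -1.3, -1.6]
gripper_width: 0.0358
gripper_force: 35.0
```

```bash
python3 - <<'E'
from h import *
s,p,e=st();print(p,e,s["contact_force"],s["moment"])
print(move(blk(.045,.010,.25),-22.4),move([p[0],p[1],.25],-22.4))
E
```

```text
[ 0.4979 -0.1103  0.1134] [-179.9856   -0.0007  -19.0222] [-0.617  -1.261  -1.5758] [-0.037   0.0423  0.0308]
[ 0.0447 -0.4424 -0.2733  0.0393] [ 0.      0.     -0.2733  0.0393]
```

>>> play_rows([
  [[0.8, 0, 0, -0.05, 0], [0.8, 0, 0, -0.12, 0], [0.8, 0, 0, -0.19, 0.01], [0.8, 0, 0, -0.25, 0.02], [0.8, 0.005, -0.04, -0.273, 0.03], [0.8, 0.015, -0.1, -0.273, 0.039], [0.8, 0.022, -0.16, -0.273, 0.039], [0.8, 0.03, -0.22, -0.273, 0.039]],
])

```text
time_s: 30.68
tcp_pos: [0.5498, -0.0105, 0.2503]
eef_rot: [-179.9, -0.1, -22.4]
contact_force: [1.2, -0.1, -2.0]
gripper_width: 0.0362
gripper_force: 35.0
```

>>> play_rows([
  [[0.8, 0.015, -0.06, 0, 0], [0.8, 0.02, -0.11, 0, 0], [0.8, 0.025, -0.16, 0, 0], [0.8, 0.027, -0.2, 0, 0], [0.8, 0.028, -0.22, 0, 0], [0.8, 0.028, -0.222, 0, 0], [0.8, 0.028, -0.222, 0, 0], [0.8, 0.028, -0.222, 0, 0]],
])

```text
time_s: 31.35
tcp_pos: [0.6042, 0.0851, 0.2497]
eef_rot: [180.0, 0.0, -22.4]
contact_force: [0.5, 0.3, -1.5]
gripper_width: 0.036
gripper_force: 35.0
```

```bash
python3 - <<'E'
from h import *
s,p,e=st();print(s["time_s"],p,inblk(p),e,s["contact_force"],s["moment"],s["gripper_width"])
print(move(blk(.045,.010,.12),-22.4))
E
```

```text
31.35 [0.6042 0.0851 0.2497] [0.0595 0.009 ] [179.9818   0.0101 -22.4041] [ 0.5165  0.2826 -1.5044] [-0.0278 -0.0026  0.0482] 0.036017778070498226
[-0.029  -0.002   0.2593 -0.    ]
```

>>> play_rows([
  [[0.8, -0.015, -0.002, 0, 0], [0.8, -0.029, -0.002, 0.03, 0], [0.8, -0.029, -0.002, 0.09, 0], [0.8, -0.029, -0.002, 0.15, 0], [0.8, -0.029, -0.002, 0.2, 0], [0.8, -0.029, -0.002, 0.24, 0], [0.8, -0.029, -0.002, 0.24, 0], [0.8, -0.029, -0.002, 0.24, 0]],
])

```text
time_s: 32.02
tcp_pos: [0.5907, 0.0913, 0.1297]
eef_rot: [179.9, 0.0, -22.4]
contact_force: [-0.1, 0.5, -1.5]
gripper_width: 0.0364
gripper_force: 35.0
```

```bash
python3 - <<'E'
from h import *
s,p,e=st();print(s["time_s"],p,inblk(p)*1000,e,s["contact_force"],s["moment"])
E
```

```text
32.0167 [0.5907 0.0913 0.1297] [44.7357  9.6686] [179.9197   0.0464 -22.4186] [-0.1107  0.5184 -1.4638] [ 0.0229 -0.1221 -0.0576]
```

>>> play_rows([
  [[0.8, 0, 0, 0.012, 0], [0.8, 0, 0, 0.024, 0], [0.8, 0, 0, 0.034, 0], [0.8, 0, 0, 0.042, 0], [0.8, 0, 0, 0.05, 0], [0.8, 0, 0, 0.058, 0], [0.8, 0, 0, 0.064, 0], [0.8, 0, 0, 0.064, 0]],
])

```text
time_s: 32.68
tcp_pos: [0.5913, 0.092, 0.0969]
eef_rot: [180.0, 0.0, -22.4]
contact_force: [0.4, -0.3, -1.9]
gripper_width: 0.036
gripper_force: 35.0
```

It's entering freely (no contact force). Continue to seat.

>>> play_rows([
  [[0.8, 0, 0, 0.012, 0], [0.8, 0, 0, 0.024, 0], [0.8, 0, 0, 0.034, 0], [0.8, 0, 0, 0.042, 0], [0.8, 0, 0, 0.049, 0], [0.8, 0, 0, 0.054, 0], [0.8, 0, 0, 0.057, 0], [0.8, 0, 0, 0.057, 0]],
])

```text
time_s: 33.35
tcp_pos: [0.5916, 0.0921, 0.0692]
eef_rot: [180.0, -0.0, -22.4]
contact_force: [0.1, -0.1, -2.1]
gripper_width: 0.0358
gripper_force: 35.0
```

```bash
python3 - <<'E'
from h import *
s,p,e=st();print(s["time_s"],p,inblk(p)*1000,e,s["contact_force"],s["moment"])
E
```

```text
33.35 [0.5916 0.0921 0.0692] [45.192  10.7034] [179.9923  -0.0038 -22.3828] [ 0.0873 -0.1065 -2.1155] [-0.0137  0.0178 -0.0039]
```

>>> play_rows([
  [[0.8, 0, 0, 0.001, 0], [0.8, 0, 0, 0.002, 0], [0.8, 0, 0, 0.003, 0], [0.8, 0, 0, 0.004, 0], [0.8, 0, 0, 0.004, 0], [0.8, 0, 0, 0.004, 0], [0.8, 0, 0, 0.004, 0], [0.8, 0, 0, 0.004, 0]],
])

```text
time_s: 34.02
tcp_pos: [0.5918, 0.0921, 0.0689]
eef_rot: [-180.0, -0.1, -22.4]
contact_force: [-5.3, 0.5, 11.3]
gripper_width: 0.0359
gripper_force: 35.0
```

Seated with contact at z ≈ 0.069. Release and move to wheel B.

>>> play_rows([
  [[0.8, 0, 0, -0.002, 0], [0.35, 0, 0, -0.002, 0], [0.35, 0, 0, -0.002, 0], [0.35, 0, 0, -0.002, 0], [0.35, 0, 0, -0.002, 0], [0.35, 0, 0, -0.06, 0], [0.35, 0, 0, -0.14, 0], [0.35, 0, 0, -0.22, 0]],
])

```text
time_s: 34.68
tcp_pos: [0.5906, 0.0916, 0.1773]
eef_rot: [179.9, 0.1, -22.4]
contact_force: [1.5, 0.6, 0.3]
gripper_width: 0.0571
gripper_force: 0.0
```

```bash
python3 - <<'E'
from h import *
s,p,e=st();print(p,e,s["contact_force"],s["gripper_width"])
print(move([*NW["B"],.175],-19))
E
```

```text
[0.5906 0.0916 0.1773] [179.8583   0.1174 -22.3912] [1.5108 0.6464 0.2757] 0.057059789971152984
[ 0.1441  0.6035  0.0046 -0.0395]
```

>>> play_rows([
  [[0.35, 0.015, 0.06, 0, -0.01], [0.35, 0.035, 0.14, 0, -0.02], [0.35, 0.055, 0.22, 0, -0.03], [0.35, 0.075, 0.3, 0, -0.0395], [0.35, 0.095, 0.38, 0, -0.0395], [0.35, 0.112, 0.46, 0, -0.0395], [0.35, 0.13, 0.53, 0, -0.0395], [0.35, 0.144, 0.59, 0, -0.0395]],
])

```text
time_s: 35.35
tcp_pos: [0.545, -0.2104, 0.1772]
eef_rot: [180.0, -0.0, -19.0]
contact_force: [0.7, 0.1, 0.2]
gripper_width: 0.0569
gripper_force: 0.0
```

>>> play_rows([
  [[0.35, 0, 0.013, 0.02, 0], [0.35, 0, 0.013, 0.02, 0], [0.35, 0, 0.013, 0.02, 0], [0.35, 0, 0.013, 0.02, 0], [0.35, 0, 0.013, 0.02, 0], [0.35, 0, 0.013, 0.02, 0], [0.35, 0, 0.013, 0.02, 0], [0.35, 0, 0.013, 0.02, 0]],
])

```text
time_s: 36.02
tcp_pos: [0.5439, -0.2136, 0.1674]
eef_rot: [-180.0, -0.0, -18.9]
contact_force: [-0.2, 0.2, 1.3]
gripper_width: 0.0565
gripper_force: 0.0
```

```bash
python3 - <<'E'
from h import *
s,p,e=st();print(p,e,s["contact_force"],s["gripper_width"])
print(move([*NW["B"],.088],-19))
E
```

```text
[ 0.5439 -0.2136  0.1674] [-179.9942   -0.0218  -18.9364] [-0.2145  0.2274  1.3318] 0.056525101777359796
[-0.0023  0.0033  0.1587  0.0007]
```

>>> play_rows([
  [[0.35, -0.002, 0.003, 0.03, 0], [0.35, -0.002, 0.003, 0.09, 0], [0.35, -0.002, 0.003, 0.14, 0], [0.35, -0.002, 0.003, 0.159, 0], [0.8, -0.002, 0.003, 0.159, 0], [0.8, -0.002, 0.003, 0.159, 0], [0.8, -0.002, 0.003, 0.159, 0], [0.8, -0.002, 0.003, 0.159, 0]],
])

```text
time_s: 36.68
tcp_pos: [0.5434, -0.2155, 0.0894]
eef_rot: [-180.0, -0.2, -19.0]
contact_force: [-0.2, 2.1, -0.9]
gripper_width: 0.036
gripper_force: 16.0
```

>>> play_rows([
  [[0.8, 0, 0, 0, 0], [0.8, 0, 0, 0, 0], [0.8, 0, 0, 0, 0], [0.8, 0, 0, -0.015, 0], [0.8, 0, 0, -0.03, 0], [0.8, 0, 0, -0.045, 0], [0.8, 0, 0, -0.052, 0], [0.8, 0, 0, -0.052, 0]],
])

```text
time_s: 37.35
tcp_pos: [0.5428, -0.2154, 0.115]
eef_rot: [-180.0, -0.1, -19.0]
contact_force: [0.5, 0.3, -2.5]
gripper_width: 0.0357
gripper_force: 35.0
```

>>> play_rows([
  [[0.8, -0.015, 0, 0, 0], [0.8, -0.035, 0, 0, 0], [0.8, -0.055, 0, 0, 0], [0.8, -0.075, 0, 0, 0], [0.8, -0.095, 0, 0, 0], [0.8, -0.115, 0, 0, 0], [0.8, -0.135, 0, 0, 0], [0.8, -0.145, 0, 0, 0]],
])

```text
time_s: 38.02
tcp_pos: [0.472, -0.1912, 0.1138]
eef_rot: [-180.0, 0.0, -19.0]
contact_force: [-1.0, -0.5, -0.8]
gripper_width: 0.0358
gripper_force: 35.0
```

```bash
python3 - <<'E'
from h import *
s,p,e=st();print(p,e,s["contact_force"],s["moment"],s["gripper_width"])
print(move(blk(-.045,-.080,.25),-22.4))
E
```

```text
[ 0.472  -0.1912  0.1138] [-179.9884    0.0079  -18.9929] [-1.0371 -0.5334 -0.815 ] [0.0018 0.1181 0.0436] 0.03580837611156692
[-0.1492 -0.4432 -0.2724  0.0396]
```

>>> play_rows([
  [[0.8, 0, 0, -0.05, 0], [0.8, 0, 0, -0.12, 0], [0.8, 0, 0, -0.19, 0.01], [0.8, -0.01, -0.03, -0.25, 0.02], [0.8, -0.03, -0.09, -0.272, 0.03], [0.8, -0.055, -0.16, -0.272, 0.0396], [0.8, -0.08, -0.23, -0.272, 0.0396], [0.8, -0.105, -0.3, -0.272, 0.0396]],
])

```text
time_s: 38.68
tcp_pos: [0.4723, -0.0314, 0.2502]
eef_rot: [-179.9, -0.1, -22.5]
contact_force: [0.2, -0.1, -1.5]
gripper_width: 0.0359
gripper_force: 35.0
```

```bash
python3 - <<'E'
from h import *
s,p,e=st()
aa=np.radians(-18.99);q=np.array([.472,-.1912]);
pc=np.r_[q+.5*(-.105*np.array([np.cos(aa),np.sin(aa)])-.3*np.array([np.sin(aa),-np.cos(aa)])),.2498]
print(p,pc,move(blk(-.045,-.080,.25),-22.4,(pc,-22.4)))
E
```

```text
[ 0.4723 -0.0314  0.2502] [ 0.4712 -0.0323  0.2498] [-0.0525 -0.1403 -0.0004 -0.    ]
```

>>> play_rows([
  [[0.8, -0.025, -0.05, 0, 0], [0.8, -0.04, -0.1, 0, 0], [0.8, -0.053, -0.135, 0, 0], [0.8, -0.054, -0.141, 0.04, 0], [0.8, -0.054, -0.141, 0.11, 0], [0.8, -0.054, -0.141, 0.18, 0], [0.8, -0.054, -0.141, 0.23, 0], [0.8, -0.054, -0.141, 0.24, 0]],
])

```text
time_s: 39.35
tcp_pos: [0.4714, 0.0417, 0.1255]
eef_rot: [179.7, 0.3, -22.4]
contact_force: [-1.4, -0.1, -2.1]
gripper_width: 0.0357
gripper_force: 35.0
```

>>> play_rows([
  [[0.8, 0, 0, 0, 0], [0.8, 0, 0, 0, 0], [0.8, 0, 0, 0, 0], [0.8, 0, 0, 0, 0], [0.8, 0, 0, 0, 0], [0.8, 0, 0, 0, 0], [0.8, 0, 0, 0, 0], [0.8, 0, 0, 0, 0]],
])

```text
time_s: 40.02
tcp_pos: [0.4748, 0.0427, 0.1299]
eef_rot: [-180.0, -0.0, -22.4]
contact_force: [-0.6, -0.4, -0.8]
gripper_width: 0.0361
gripper_force: 35.0
```

```bash
python3 - <<'E'
from h import *
s,p,e=st();print(s["time_s"],p,inblk(p)*1000,e,s["contact_force"],s["moment"])
E
```

```text
40.0167 [0.4748 0.0427 0.1299] [-43.9435 -79.4539] [-179.9809   -0.0169  -22.4017] [-0.5789 -0.3502 -0.8458] [ 0.0231  0.0256 -0.0071]
```

>>> play_rows([
  [[0.8, -0.002, 0.001, 0.012, 0], [0.8, -0.002, 0.001, 0.024, 0], [0.8, -0.002, 0.001, 0.034, 0], [0.8, -0.002, 0.001, 0.042, 0], [0.8, -0.002, 0.001, 0.05, 0], [0.8, -0.002, 0.001, 0.058, 0], [0.8, -0.002, 0.001, 0.064, 0], [0.8, -0.002, 0.001, 0.064, 0]],
])

```text
time_s: 40.68
tcp_pos: [0.4742, 0.0427, 0.0971]
eef_rot: [-180.0, -0.0, -22.4]
contact_force: [3.9, -1.4, -3.7]
gripper_width: 0.0357
gripper_force: 35.0
```

>>> play_rows([
  [[0.8, 0.002, 0, 0.01, 0], [0.8, 0.002, 0, 0.02, 0], [0.8, 0.002, 0, 0.03, 0], [0.8, 0.002, 0, 0.04, 0], [0.8, 0.002, 0, 0.048, 0], [0.8, 0.002, 0, 0.054, 0], [0.8, 0.002, 0, 0.057, 0], [0.8, 0.002, 0, 0.058, 0]],
])

```text
time_s: 41.35
tcp_pos: [0.4744, 0.0421, 0.0693]
eef_rot: [180.0, 0.0, -22.4]
contact_force: [-4.4, -1.1, 15.5]
gripper_width: 0.036
gripper_force: 35.0
```

>>> play_rows([
  [[0.8, 0, 0, 0.001, 0], [0.8, 0, 0, 0.002, 0], [0.8, 0, 0, 0.003, 0], [0.8, 0, 0, 0.003, 0], [0.8, 0, 0, 0.003, 0], [0.8, 0, 0, 0.003, 0], [0.8, 0, 0, 0.003, 0], [0.8, 0, 0, 0.003, 0]],
])

```text
time_s: 42.02
tcp_pos: [0.4746, 0.0421, 0.0693]
eef_rot: [180.0, -0.0, -22.4]
contact_force: [-7.5, -0.6, 24.7]
gripper_width: 0.0355
gripper_force: 35.0
```

>>> play_rows([
  [[0.8, 0, 0, -0.004, 0], [0.35, 0, 0, -0.004, 0], [0.35, 0, 0, -0.004, 0], [0.35, 0, 0, -0.004, 0], [0.35, 0, 0, -0.004, 0], [0.35, 0, 0, -0.06, 0], [0.35, 0, 0, -0.14, 0], [0.35, 0, 0, -0.22, 0]],
])

```text
time_s: 42.68
tcp_pos: [0.4732, 0.0417, 0.1774]
eef_rot: [179.8, 0.2, -22.4]
contact_force: [1.7, 0.6, 0.2]
gripper_width: 0.0568
gripper_force: 0.0
```

```bash
python3 - <<'E'
from h import *
s,p,e=st();print(p,e,s["gripper_width"])
print(move([*NW["C"],.17],-19))
E
```

```text
[0.4732 0.0417 0.1774] [179.8327   0.1502 -22.4028] 0.056757009821446255
[ 0.3348  0.5909  0.0147 -0.0396]
```

>>> play_rows([
  [[0.35, 0.03, 0.06, 0, -0.01], [0.35, 0.07, 0.13, 0, -0.02], [0.35, 0.11, 0.2, 0, -0.03], [0.35, 0.15, 0.27, 0, -0.0396], [0.35, 0.19, 0.34, 0, -0.0396], [0.35, 0.23, 0.41, 0, -0.0396], [0.35, 0.27, 0.48, 0, -0.0396], [0.35, 0.31, 0.55, 0, -0.0396]],
])

```text
time_s: 43.35
tcp_pos: [0.5127, -0.2731, 0.1767]
eef_rot: [-180.0, 0.0, -19.0]
contact_force: [1.3, 0.1, 0.7]
gripper_width: 0.0569
gripper_force: 0.0
```

>>> play_rows([
  [[0.35, 0.022, 0.041, 0.02, 0], [0.35, 0.022, 0.041, 0.02, 0], [0.35, 0.022, 0.041, 0.02, 0], [0.35, 0.022, 0.041, 0.02, 0], [0.35, 0.022, 0.041, 0.02, 0], [0.35, 0.022, 0.041, 0.02, 0], [0.35, 0.022, 0.041, 0.02, 0], [0.35, 0.022, 0.041, 0.02, 0]],
])

```text
time_s: 44.02
tcp_pos: [0.5171, -0.2933, 0.1677]
eef_rot: [-180.0, -0.1, -18.9]
contact_force: [0.1, -0.0, 0.5]
gripper_width: 0.0571
gripper_force: 0.0
```

```bash
python3 - <<'E'
from h import *
s,p,e=st();print(p,e,s["gripper_width"])
print(move([*NW["C"],.088],-19))
E
```

```text
[ 0.5171 -0.2933  0.1677] [-179.9916   -0.0523  -18.9254] 0.05705830998143282
[-0.0019  0.0048  0.1594  0.0009]
```

>>> play_rows([
  [[0.35, -0.002, 0.005, 0.03, 0], [0.35, -0.002, 0.005, 0.09, 0], [0.35, -0.002, 0.005, 0.14, 0], [0.35, -0.002, 0.005, 0.159, 0], [0.35, -0.002, 0.005, 0.159, 0], [0.8, -0.002, 0.005, 0.159, 0], [0.8, -0.002, 0.005, 0.159, 0], [0.8, -0.002, 0.005, 0.159, 0]],
])

```text
time_s: 44.68
tcp_pos: [0.5162, -0.2964, 0.0894]
eef_rot: [-180.0, -0.2, -19.0]
contact_force: [0.3, -0.0, 1.4]
gripper_width: 0.0422
gripper_force: 0.0
```

>>> play_rows([
  [[0.8, 0, 0, 0, 0], [0.8, 0, 0, 0, 0], [0.8, 0, 0, 0, 0], [0.8, 0, 0, 0, 0], [0.8, 0, 0, -0.015, 0], [0.8, 0, 0, -0.03, 0], [0.8, 0, 0, -0.045, 0], [0.8, 0, 0, -0.053, 0]],
])

```text
time_s: 45.35
tcp_pos: [0.5154, -0.2963, 0.1155]
eef_rot: [180.0, -0.1, -19.0]
contact_force: [0.6, 0.7, -2.1]
gripper_width: 0.0353
gripper_force: 35.0
```

>>> play_rows([
  [[0.8, 0, 0, 0, 0], [0.8, -0.015, 0, 0, 0], [0.8, -0.035, 0, 0, 0], [0.8, -0.06, 0, 0, 0], [0.8, -0.085, 0, 0, 0], [0.8, -0.11, 0, 0, 0], [0.8, -0.135, 0, 0, 0], [0.8, -0.145, 0, 0, 0]],
])

```text
time_s: 46.02
tcp_pos: [0.4437, -0.2716, 0.1137]
eef_rot: [-180.0, 0.1, -19.0]
contact_force: [-1.2, -0.6, -2.2]
gripper_width: 0.0359
gripper_force: 35.0
```

```bash
python3 - <<'E'
from h import *
s,p,e=st();print(p,e,s["contact_force"],s["gripper_width"],s["joints"])
print(move(blk(-.045,.010,.25),-112.4))
E
```

```text
[ 0.4437 -0.2716  0.1137] [-179.9815    0.0901  -19.0196] [-1.1586 -0.5945 -2.2332] 0.035947382057229485 [ -9.8695   9.7966 -24.7129  -0.0396 -55.5766  80.8723]
[-0.1376 -0.7933 -0.2725  1.0865]
```

>>> play_rows([
  [[0.8, 0, 0, -0.05, 0.02], [0.8, 0, 0, -0.12, 0.07], [0.8, 0, 0, -0.19, 0.13], [0.8, -0.01, -0.03, -0.25, 0.2], [0.8, -0.02, -0.09, -0.273, 0.27], [0.8, -0.035, -0.16, -0.273, 0.34], [0.8, -0.05, -0.24, -0.273, 0.41], [0.8, -0.06, -0.32, -0.273, 0.48]],
])

```text
time_s: 46.68
tcp_pos: [0.4686, -0.1141, 0.2509]
eef_rot: [-180.0, 0.0, -60.1]
contact_force: [1.5, 0.4, -2.4]
gripper_width: 0.0358
gripper_force: 35.0
```

```bash
python3 - <<'E'
from h import *
aa=np.radians(-19.);q=np.array([.4445,-.2718]);
pc=np.r_[q+.5*(-.06*np.array([np.cos(aa),np.sin(aa)])-.32*np.array([np.sin(aa),-np.cos(aa)])),.2502]
yc=-19-np.degrees(.48*1.5);print(st()[1:],pc,yc,move(blk(-.045,.010,.25),-112.4,(pc,yc)))
E
```

```text
(array([ 0.4686, -0.1141,  0.2509]), array([-179.9514,    0.0015,  -60.0981])) [ 0.4682 -0.1107  0.2502] -60.25296124941927 [-0.3714 -0.3036  0.0004  0.6068]
```

>>> play_rows([
  [[0.8, -0.05, -0.04, 0, 0.07], [0.8, -0.11, -0.09, 0, 0.15], [0.8, -0.17, -0.14, 0, 0.23], [0.8, -0.23, -0.19, 0, 0.31], [0.8, -0.29, -0.24, 0, 0.39], [0.8, -0.34, -0.28, 0, 0.47], [0.8, -0.371, -0.304, 0, 0.55], [0.8, -0.371, -0.304, 0, 0.607]],
])

```text
time_s: 47.35
tcp_pos: [0.5073, 0.1249, 0.2498]
eef_rot: [180.0, -0.0, -112.1]
contact_force: [-0.1, -0.2, -1.0]
gripper_width: 0.0362
gripper_force: 35.0
```

>>> play_rows([
  [[0.8, 0, 0, 0.03, 0], [0.8, 0, 0, 0.09, 0], [0.8, 0, 0, 0.15, 0], [0.8, 0, 0, 0.2, 0], [0.8, 0, 0, 0.23, 0], [0.8, 0, 0, 0.238, 0], [0.8, 0, 0, 0.238, 0], [0.8, 0, 0, 0.238, 0]],
])

```text
time_s: 48.02
tcp_pos: [0.5078, 0.1214, 0.1324]
eef_rot: [-180.0, 0.0, -111.9]
contact_force: [-0.5, 0.3, -1.8]
gripper_width: 0.0357
gripper_force: 35.0
```

```bash
python3 - <<'E'
from h import *
s,p,e=st();print(s["time_s"],p,inblk(p)*1000,e,s["contact_force"],s["moment"])
print(move(blk(-.045,.010,.13),-112.4))
E
```

```text
48.0167 [0.5078 0.1214 0.1324] [-43.4737   5.9102] [-179.9569    0.0179 -111.895 ] [-0.4848  0.2694 -1.7702] [ 0.0799 -0.1484  0.0204]
[-0.0082  0.003   0.0048  0.0059]
```

>>> play_rows([
  [[0.8, -0.008, 0.003, 0, 0.006], [0.8, -0.008, 0.003, 0, 0.006], [0.8, -0.008, 0.003, 0, 0.006], [0.8, -0.008, 0.003, 0, 0.006], [0.8, -0.008, 0.003, 0, 0.006], [0.8, -0.008, 0.003, 0, 0.006], [0.8, -0.008, 0.003, 0, 0.006], [0.8, -0.008, 0.003, 0, 0.006]],
])

```text
time_s: 48.68
tcp_pos: [0.5074, 0.1255, 0.1317]
eef_rot: [-180.0, -0.0, -112.4]
contact_force: [0.7, -0.3, -1.2]
gripper_width: 0.0359
gripper_force: 35.0
```

```bash
python3 - <<'E'
from h import *
s,p,e=st();print(s["time_s"],p,inblk(p)*1000,e,s["contact_force"],s["moment"])
E
```

```text
48.6833 [0.5074 0.1255 0.1317] [-45.3565   9.5771] [-179.9992   -0.0001 -112.4302] [ 0.6704 -0.3046 -1.2231] [ 0.1042 -0.0686  0.0243]
```

>>> play_rows([
  [[0.8, -0.001, 0, 0.015, 0], [0.8, -0.001, 0, 0.028, 0], [0.8, -0.001, 0, 0.038, 0], [0.8, -0.001, 0, 0.046, 0], [0.8, -0.001, 0, 0.054, 0], [0.8, -0.001, 0, 0.062, 0], [0.8, -0.001, 0, 0.068, 0], [0.8, -0.001, 0, 0.068, 0]],
])

```text
time_s: 49.35
tcp_pos: [0.5077, 0.126, 0.097]
eef_rot: [180.0, -0.0, -112.4]
contact_force: [1.6, -0.1, -2.7]
gripper_width: 0.0358
gripper_force: 35.0
```

```bash
python3 - <<'E'
from h import *
s,p,e=st();print(s["time_s"],p,inblk(p)*1000,s["contact_force"],s["moment"])
E
```

```text
49.35 [0.5077 0.126  0.097 ] [-45.2732  10.0583] [ 1.5557 -0.0829 -2.6555] [-0.2522 -0.9988 -0.0209]
```

>>> play_rows([
  [[0.8, 0, 0, 0.01, 0], [0.8, 0, 0, 0.02, 0], [0.8, 0, 0, 0.03, 0], [0.8, 0, 0, 0.04, 0], [0.8, 0, 0, 0.048, 0], [0.8, 0, 0, 0.052, 0], [0.8, 0, 0, 0.055, 0], [0.8, 0, 0, 0.057, 0]],
])

```text
time_s: 50.02
tcp_pos: [0.5078, 0.1261, 0.0691]
eef_rot: [-180.0, 0.0, -112.4]
contact_force: [-2.1, 0.8, 10.2]
gripper_width: 0.0356
gripper_force: 35.0
```

>>> play_rows([
  [[0.8, 0, 0, 0.001, 0], [0.8, 0, 0, 0.002, 0], [0.8, 0, 0, 0.003, 0], [0.8, 0, 0, 0.003, 0], [0.8, 0, 0, 0.003, 0], [0.8, 0, 0, 0.003, 0], [0.8, 0, 0, 0.003, 0], [0.8, 0, 0, 0.003, 0]],
])

```text
time_s: 50.68
tcp_pos: [0.5078, 0.1262, 0.0691]
eef_rot: [-180.0, 0.0, -112.4]
contact_force: [-4.1, -0.7, 12.0]
gripper_width: 0.0357
gripper_force: 35.0
```

Seated. Release and go for D.

>>> play_rows([
  [[0.8, 0, 0, -0.003, 0], [0.35, 0, 0, -0.003, 0], [0.35, 0, 0, -0.003, 0], [0.35, 0, 0, -0.003, 0], [0.35, 0, 0, -0.003, 0], [0.35, 0, 0, -0.06, 0], [0.35, 0, 0, -0.14, 0], [0.35, 0, 0, -0.22, 0]],
])

```text
time_s: 51.35
tcp_pos: [0.5066, 0.1254, 0.178]
eef_rot: [179.9, -0.2, -112.4]
contact_force: [1.5, 0.4, 0.3]
gripper_width: 0.057
gripper_force: 0.0
```

```bash
python3 - <<'E'
from h import *
s,p,e=st();print(p,e,s["gripper_width"])
print(move([.455,-.364,.18],-19),move(np.r_[(p[:2]+[.47,-.364])/2,.18],-65))
E
```

```text
[0.5066 0.1254 0.178 ] [ 179.888    -0.1636 -112.4294] 0.0569676242511935
[ 0.9441 -0.2782 -0.0041 -1.0871] [ 0.4663 -0.1529 -0.0041 -0.5519]
```

>>> play_rows([
  [[0.35, 0.04, -0.01, 0, -0.06], [0.35, 0.1, -0.03, 0, -0.13], [0.35, 0.17, -0.05, 0, -0.2], [0.35, 0.24, -0.07, 0, -0.27], [0.35, 0.31, -0.09, 0, -0.34], [0.35, 0.38, -0.11, 0, -0.41], [0.35, 0.45, -0.13, 0, -0.48], [0.35, 0.52, -0.15, 0, -0.55]],
])

```text
time_s: 52.02
tcp_pos: [0.4771, -0.1444, 0.1777]
eef_rot: [-180.0, 0.0, -64.8]
contact_force: [0.8, 0.0, 0.8]
gripper_width: 0.0574
gripper_force: 0.0
```

```bash
python3 - <<'E'
from h import *
aa=np.radians(-112.4);q=np.array([.5074,.1256]);
pc=np.r_[q+.5*(.52*np.array([np.cos(aa),np.sin(aa)])-.15*np.array([np.sin(aa),-np.cos(aa)])),.178]
yc=-112.4+np.degrees(.55*1.5);print(st()[1:],pc,yc,move([*NW["D"],.17],-19,(pc,yc)))
E
```

```text
(array([ 0.4771, -0.1444,  0.1777]), array([-179.9864,    0.0059,  -64.8419])) [ 0.4777 -0.1434  0.178 ] -65.13098190170709 [ 0.422   0.1841  0.016  -0.5368]
```

>>> play_rows([
  [[0.35, 0.06, 0.02, 0, -0.07], [0.35, 0.12, 0.05, 0, -0.14], [0.35, 0.19, 0.08, 0, -0.21], [0.35, 0.26, 0.11, 0, -0.28], [0.35, 0.33, 0.14, 0, -0.35], [0.35, 0.39, 0.17, 0, -0.42], [0.35, 0.422, 0.184, 0.01, -0.49], [0.35, 0.422, 0.184, 0.016, -0.537]],
])

```text
time_s: 52.68
tcp_pos: [0.4821, -0.3763, 0.1683]
eef_rot: [180.0, 0.1, -18.9]
contact_force: [0.1, -0.6, 0.2]
gripper_width: 0.0572
gripper_force: 0.0
```

>>> play_rows([
  [[0.35, 0, 0, 0, 0], [0.35, 0, 0, 0, 0], [0.35, 0, 0, 0, 0], [0.35, 0, 0, 0, 0], [0.35, 0, 0, 0, 0], [0.35, 0, 0, 0, 0], [0.35, 0, 0, 0, 0], [0.35, 0, 0, 0, 0]],
])

```text
time_s: 53.35
tcp_pos: [0.483, -0.3728, 0.1698]
eef_rot: [-180.0, -0.0, -19.0]
contact_force: [-0.0, 0.1, -0.4]
gripper_width: 0.0569
gripper_force: 0.0
```

```bash
python3 - <<'E'
from h import *
s,p,e=st();print(p,e,s["gripper_width"])
print(move([*NW["D"],.088],-19))
E
```

```text
[ 0.483  -0.3728  0.1698] [-179.9986   -0.0181  -18.9985] 0.056907479099566824
[0.0002 0.0015 0.1637 0.    ]
```

>>> play_rows([
  [[0.35, 0, 0.002, 0.03, 0], [0.35, 0, 0.002, 0.09, 0], [0.35, 0, 0.002, 0.14, 0], [0.35, 0, 0.002, 0.162, 0], [0.35, 0, 0.002, 0.162, 0], [0.8, 0, 0.002, 0.162, 0], [0.8, 0, 0.002, 0.162, 0], [0.8, 0, 0.002, 0.162, 0]],
])

```text
time_s: 54.02
tcp_pos: [0.4837, -0.3745, 0.0904]
eef_rot: [180.0, -0.2, -19.0]
contact_force: [0.0, -0.4, 0.1]
gripper_width: 0.0425
gripper_force: 0.0
```

>>> play_rows([
  [[0.8, 0, 0, 0, 0], [0.8, 0, 0, 0, 0], [0.8, 0, 0, 0, 0], [0.8, 0, 0, 0, 0], [0.8, 0, 0, -0.015, 0], [0.8, 0, 0, -0.03, 0], [0.8, 0, 0, -0.045, 0], [0.8, 0, 0, -0.053, 0]],
])

```text
time_s: 54.68
tcp_pos: [0.4829, -0.3742, 0.1166]
eef_rot: [180.0, -0.1, -19.0]
contact_force: [-0.9, -0.7, -0.9]
gripper_width: 0.036
gripper_force: 35.0
```

>>> play_rows([
  [[0.8, 0, 0, 0, 0], [0.8, -0.015, 0, 0, 0], [0.8, -0.035, 0, 0, 0], [0.8, -0.06, 0, 0, 0], [0.8, -0.085, 0, 0, 0], [0.8, -0.11, 0, 0, 0], [0.8, -0.13, 0, 0, 0], [0.8, -0.14, 0, 0, 0]],
])

```text
time_s: 55.35
tcp_pos: [0.4143, -0.3504, 0.115]
eef_rot: [-180.0, 0.0, -19.0]
contact_force: [-0.5, -0.7, -1.2]
gripper_width: 0.0354
gripper_force: 35.0
```

```bash
python3 - <<'E'
from h import *
s,p,e=st();print(p,e,s["contact_force"],s["gripper_width"])
print(move([p[0]+.06,p[1]+.16,.25],-112.4), move(blk(.045,-.080,.25),-112.4))
E
```

```text
[ 0.4143 -0.3504  0.115 ] [-179.9824    0.0479  -19.0285] [-0.5266 -0.6698 -1.2358] 0.035435234860345076
[ 0.0091 -0.3416 -0.2701  1.0864] [ 0.0355 -0.7711 -0.2701  1.0864]
```

>>> play_rows([
  [[0.8, 0, 0, -0.05, 0.02], [0.8, 0, 0, -0.12, 0.07], [0.8, 0, 0, -0.19, 0.13], [0.8, 0, -0.03, -0.25, 0.2], [0.8, 0.005, -0.09, -0.27, 0.27], [0.8, 0.01, -0.16, -0.27, 0.34], [0.8, 0.012, -0.24, -0.27, 0.41], [0.8, 0.015, -0.32, -0.27, 0.48]],
])

```text
time_s: 56.02
tcp_pos: [0.4753, -0.2017, 0.2505]
eef_rot: [-180.0, -0.0, -60.5]
contact_force: [0.6, 0.0, -2.2]
gripper_width: 0.0359
gripper_force: 35.0
```

```bash
python3 - <<'E'
from h import *
aa=np.radians(-19.);q=np.array([.4152,-.3507]);
pc=np.r_[q+.5*(.015*np.array([np.cos(aa),np.sin(aa)])-.32*np.array([np.sin(aa),-np.cos(aa)])),.2505]
yc=-19-np.degrees(.48*1.5);print(st()[1:],pc,yc,move(blk(.045,-.080,.25),-112.4,(pc,yc)))
E
```

```text
(array([ 0.4753, -0.2017,  0.2505]), array([-179.9525,   -0.0192,  -60.528 ])) [ 0.4744 -0.2019  0.2505] -60.25296124941927 [-0.2831 -0.3517  0.001   0.6068]
```

>>> play_rows([
  [[0.8, -0.04, -0.05, 0, 0.07], [0.8, -0.085, -0.1, 0, 0.15], [0.8, -0.13, -0.16, 0, 0.23], [0.8, -0.175, -0.22, 0, 0.31], [0.8, -0.22, -0.28, 0, 0.39], [0.8, -0.26, -0.325, 0, 0.47], [0.8, -0.283, -0.352, 0, 0.55], [0.8, -0.283, -0.352, 0, 0.607]],
])

```text
time_s: 56.68
tcp_pos: [0.5584, 0.0105, 0.2494]
eef_rot: [180.0, -0.0, -112.5]
contact_force: [0.2, 0.3, -1.7]
gripper_width: 0.0359
gripper_force: 35.0
```

>>> play_rows([
  [[0.8, 0, 0, 0.03, 0], [0.8, 0, 0, 0.09, 0], [0.8, 0, 0, 0.15, 0], [0.8, 0, 0, 0.2, 0], [0.8, 0, 0, 0.23, 0], [0.8, 0, 0, 0.238, 0], [0.8, 0, 0, 0.238, 0], [0.8, 0, 0, 0.238, 0]],
])

```text
time_s: 57.35
tcp_pos: [0.5582, 0.0073, 0.132]
eef_rot: [-179.9, 0.0, -112.3]
contact_force: [-0.2, 0.6, -1.4]
gripper_width: 0.0357
gripper_force: 35.0
```

```bash
python3 - <<'E'
from h import *
s,p,e=st();print(s["time_s"],p,inblk(p)*1000,e,s["contact_force"],s["moment"])
print(move(blk(.045,-.080,.13),-112.4))
E
```

```text
57.35 [0.5582 0.0073 0.132 ] [ 46.6729 -80.3506] [-179.9424    0.0135 -112.3116] [-0.1743  0.5649 -1.3551] [ 0.0571 -0.1198  0.0078]
[-0.0007  0.0033  0.004   0.001 ]
```

>>> play_rows([
  [[0.8, -0.001, 0.0035, 0, 0.001], [0.8, -0.001, 0.0035, 0.01, 0.001], [0.8, -0.001, 0.0035, 0.022, 0.001], [0.8, -0.001, 0.0035, 0.034, 0.001], [0.8, -0.001, 0.0035, 0.044, 0.001], [0.8, -0.001, 0.0035, 0.052, 0.001], [0.8, -0.001, 0.0035, 0.058, 0.001], [0.8, -0.001, 0.0035, 0.058, 0.001]],
])

```text
time_s: 58.02
tcp_pos: [0.5564, 0.0084, 0.1015]
eef_rot: [-180.0, -0.0, -112.4]
contact_force: [1.9, -0.9, -2.1]
gripper_width: 0.036
gripper_force: 35.0
```

```bash
python3 - <<'E'
from h import *
s,p,e=st();print(s["time_s"],p,inblk(p)*1000,s["contact_force"],s["moment"])
E
```

```text
58.0167 [0.5564 0.0084 0.1015] [ 44.5455 -80.0946] [ 1.8589 -0.8931 -2.0842] [-0.3225 -1.0162 -0.0216]
```

>>> play_rows([
  [[0.8, 0, -0.0015, 0.01, 0], [0.8, 0, -0.0015, 0.02, 0], [0.8, 0, -0.0015, 0.03, 0], [0.8, 0, -0.0015, 0.04, 0], [0.8, 0, -0.0015, 0.05, 0], [0.8, 0, -0.0015, 0.057, 0], [0.8, 0, -0.0015, 0.062, 0], [0.8, 0, -0.0015, 0.064, 0]],
])

```text
time_s: 58.68
tcp_pos: [0.5567, 0.0081, 0.0702]
eef_rot: [180.0, -0.0, -112.4]
contact_force: [-3.4, 2.0, 9.2]
gripper_width: 0.0357
gripper_force: 35.0
```

>>> play_rows([
  [[0.8, 0, 0, 0.001, 0], [0.8, 0, 0, 0.002, 0], [0.8, 0, 0, 0.003, 0], [0.8, 0, 0, 0.003, 0], [0.8, 0, 0, 0.003, 0], [0.8, 0, 0, 0.003, 0], [0.8, 0, 0, 0.003, 0], [0.8, 0, 0, 0.003, 0]],
])

```text
time_s: 59.35
tcp_pos: [0.5568, 0.0082, 0.0702]
eef_rot: [-180.0, 0.0, -112.4]
contact_force: [-4.5, 0.3, 12.0]
gripper_width: 0.0355
gripper_force: 35.0
```

>>> play_rows([
  [[0.8, 0, 0, -0.003, 0], [0.35, 0, 0, -0.003, 0], [0.35, 0, 0, -0.003, 0], [0.35, 0, 0, -0.003, 0], [0.35, 0, 0, -0.003, 0], [0.35, 0, 0, -0.06, 0], [0.35, 0, 0, -0.14, 0], [0.35, 0, 0, -0.22, 0]],
])

```text
time_s: 60.02
tcp_pos: [0.5559, 0.0078, 0.1789]
eef_rot: [179.9, -0.1, -112.4]
contact_force: [1.2, 0.9, 0.2]
gripper_width: 0.0568
gripper_force: 0.0
```

```bash
python3 - <<'E'
from h import *
s,p,e=st();print(p,e,s["contact_force"])
D=cam("side");S=cam("scene");o=onz(D,(303,148),0);print("oil",o,inblk(o), onz(D,(303.5,110),.15),"start",blk(.085,.085,0))
T=blk(.08,.085,.21);print(T,move(T,-22.4))
aa=np.radians(e[2]);
E
```

```text
[0.5559 0.0078 0.1789] [ 179.8682   -0.1262 -112.414 ] [1.1632 0.8992 0.2116]
oil [ 0.7031  0.2885 -0.    ] [0.0735 0.2348] [0.6965 0.2853 0.15  ] start [0.6567 0.1456 0.    ]
[0.6521 0.1475 0.21  ] [-0.3316 -0.0712 -0.0621 -1.0474]
```

>>> play_rows([
  [[1, -0.03, 0, -0.03, -0.07], [1, -0.08, -0.01, -0.062, -0.15], [1, -0.14, -0.03, -0.062, -0.23], [1, -0.2, -0.04, -0.062, -0.31], [1, -0.26, -0.055, -0.062, -0.39], [1, -0.31, -0.065, -0.062, -0.47], [1, -0.332, -0.071, -0.062, -0.55], [1, -0.332, -0.071, -0.062, -0.6]],
])

```text
time_s: 60.68
tcp_pos: [0.6541, 0.1503, 0.2081]
eef_rot: [179.9, 0.0, -60.4]
contact_force: [0.3, -0.8, -0.1]
gripper_width: 0.0088
gripper_force: 0.0
```

>>> play_rows([
  [[1, 0, 0, 0, -0.08], [1, 0, 0, 0, -0.16], [1, 0, 0, 0, -0.24], [1, 0, 0, 0, -0.32], [1, 0, 0, 0, -0.4], [1, 0, 0, 0, -0.447], [1, 0, 0, 0, -0.447], [1, 0, 0, 0, -0.447]],
])

```text
time_s: 61.35
tcp_pos: [0.6529, 0.1481, 0.2094]
eef_rot: [180.0, 0.0, -22.6]
contact_force: [0.1, 1.1, 0.2]
gripper_width: 0.0005
gripper_force: 0.0
```

```bash
python3 - <<'E'
from bin import *
s,p,e=st();print(p,inblk(p)*1000,e,s["gripper_width"])
print(move(blk(.08,.085,.088),-22.4))
im=r.capture("side");hsv=cv2.cvtColor(im,cv2.COLOR_RGB2HSV);m=cv2.inRange(hsv,(0,110,90),(13,255,255))|cv2.inRange(hsv,(172,110,90),(180,255,255))
D=cam("side")
# expected drum centres in side view and bin wheels
k,l,stt,ce=cv2.connectedComponentsWithStats(m)
for i in range(1,k):
    if stt[i,4]>25 and 180<ce[i][0]<330 and 80<ce[i][1]<240: print(ce[i],stt[i])
for x,y in((-.045,-.08),(.045,-.08),(-.045,.01),(.045,.01)): print(proj(D,blk(x,y,.07)))
print(blueb("side"),blueb("scene"))
E
```

```text
[0.6529 0.1481 0.2094] [80.5882 85.8759] [179.9805   0.0162 -22.5742] 0.0005079806027039984
[-0.0012  0.0018  0.2427 -0.002 ]
[243.5286 124.0857] [240 117   9  13  70]
[223.2273 126.6212] [219 120   9  12  66]
[203.7683 130.0732] [200 124   9  12  82]
[288.9474 184.1895] [283 176  14  14  95]
[256.8043 185.6957] [250 181  12  13  92]
[252.4371 211.6287] [245 201  15  19 167]
[287.1611 215.094 ] [281 210  14  12 149]
[252.5804 209.705 ]
[287.9491 211.7964]
[256.4741 183.6556]
[290.0652 185.5058]
(np.int32(2075), array([224.3822, 135.1181]), array([0.4748, 0.3671, 0.05  ]), array([189, 106,  69,  53], dtype=int32)) (np.int32(1887), array([327.0657, 154.3482]), array([0.4896, 0.3445, 0.05  ]), array([293, 121,  78,  57], dtype=int32))
```

All three worn wheels stand in the bin and all four new drums are on the block at the expected pixels. Now lock the lever.

>>> play_rows([
  [[1, -0.001, 0.002, 0.06, -0.002], [1, -0.001, 0.002, 0.13, -0.002], [1, -0.001, 0.002, 0.2, -0.002], [1, -0.001, 0.002, 0.243, -0.002], [1, -0.001, 0.002, 0.243, -0.002], [1, -0.015, 0.002, 0.243, -0.002], [1, -0.03, 0.002, 0.243, -0.002], [1, -0.045, 0.002, 0.243, -0.002]],
])

```text
time_s: 62.17
tcp_pos: [0.6329, 0.1566, 0.0907]
eef_rot: [-179.8, -0.2, -22.3]
contact_force: [1.8, -1.1, 2.4]
gripper_width: 0.0004
gripper_force: 1.3
```

>>> play_rows([
  [[1, -0.015, 0, 0, 0], [1, -0.03, 0, 0, 0], [1, -0.045, 0, 0, 0], [1, -0.06, 0, 0, 0], [1, -0.075, 0, 0, 0], [1, -0.085, 0, 0, 0], [1, -0.095, 0, 0, 0], [1, -0.1, 0, 0, 0]],
])

```text
time_s: 62.83
tcp_pos: [0.5848, 0.175, 0.0881]
eef_rot: [180.0, 0.0, -22.2]
contact_force: [1.0, -0.5, -0.0]
gripper_width: 0.0002
gripper_force: 0.4
```

>>> play_rows([
  [[1, -0.01, 0, 0, 0], [1, -0.02, 0, 0, 0], [1, -0.03, 0, 0, 0], [1, -0.038, 0, 0, 0], [1, -0.042, 0, 0, 0], [1, -0.046, 0, 0, 0], [1, -0.048, 0, 0, 0], [1, -0.048, 0, 0, 0]],
])

```text
time_s: 63.5
tcp_pos: [0.565, 0.1834, 0.0887]
eef_rot: [-180.0, -0.2, -22.2]
contact_force: [7.6, -4.9, -2.8]
gripper_width: 0.0001
gripper_force: 4.1
```

```bash
python3 - <<'E'
from h import *
s,p,e=st();print(s["time_s"],p,inblk(p)*1000,e,s["contact_force"])
E
```

```text
63.5 [0.565  0.1834 0.0887] [-14.132   85.0449] [-179.9586   -0.1659  -22.2308] [ 7.5827 -4.8836 -2.757 ]
```

>>> play_rows([
  [[1, -0.002, 0, 0, 0], [1, -0.004, 0, 0, 0], [1, -0.006, 0, 0, 0], [1, -0.007, 0, 0, 0], [1, -0.007, 0, 0, 0], [1, -0.007, 0, 0, 0], [1, -0.007, 0, 0, 0], [1, -0.007, 0, 0, 0]],
])

```text
time_s: 64.17
tcp_pos: [0.5646, 0.1838, 0.0889]
eef_rot: [-179.9, -0.4, -22.2]
contact_force: [19.6, -11.9, -9.5]
gripper_width: 0.0006
gripper_force: 10.5
```

>>> play_rows([
  [[1, 0.02, 0, 0, 0], [1, 0.05, 0, 0, 0], [1, 0.07, 0, -0.06, 0], [1, 0.07, 0, -0.14, 0], [1, 0.07, 0, -0.22, 0], [1, 0.07, 0, -0.3, 0], [1, 0.1, 0, -0.36, 0], [1, 0.1, 0, -0.4, 0]],
])

```text
time_s: 64.83
tcp_pos: [0.6082, 0.166, 0.2923]
eef_rot: [-179.8, -0.2, -22.3]
contact_force: [-0.0, 0.3, -0.8]
gripper_width: 0.0001
gripper_force: 0.0
```

```bash
python3 - <<'E'
from h import *
s,p,e=st();print(s["time_s"],p,s["contact_force"])
pos={}
for n,(x0,x1,y0,y1) in {"side":(245,300,128,165),"scene":(312,355,150,185)}.items():
    im=r.capture(n);m=((im.max(2)<38).astype(np.uint8));z=np.zeros_like(m);z[y0:y1,x0:x1]=m[y0:y1,x0:x1]
    k,l,t,c=cv2.connectedComponentsWithStats(z);print(n,[(c[i].round(1).tolist(),t[i].tolist()) for i in range(1,k) if t[i,4]>12])
    print(proj(cam(n),blk(-.0384,.085,.142)),proj(cam(n),blk(.0384,.085,.142)))
E
```

```text
64.8333 [0.6082 0.166  0.2923] [-0.0274  0.3303 -0.799 ]
side [([260.4, 144.8], [258, 142, 6, 6, 28])]
[260.905  144.6479] [289.7923 146.0642]
scene [([323.9, 163.2], [321, 161, 7, 5, 26])]
[323.2343 161.554 ] [345.0823 177.2396]
```

Lever is at its stop, and both views put the ball within about 2 px of the locked position. The arm is clear, so I'm handing in.

```bash
python3 -c "
from bin import *
print(blueb('side')[1:]);print(r.close_job())"
```

```text
(array([224.3375, 135.1178]), array([0.4747, 0.3672, 0.05  ]), array([189, 106,  69,  53], dtype=int32))
the job is handed in; nothing more can be done
None
```

I released the clamp, put the three worn wheels in the blue scrap bin, seated all four new wheels in the block, swung the lever back to its locked stop, and handed the job in after about 65 s of robot time; my checks came from camera measurements and contact forces, and no verdict came back.

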